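Load a filter cassette into its inclined tie-rod holder

TASK

Load the filtration holder: thread the flat white filter cassette over both leaning tie rods and lower it fully home on the steel manifold, then thread the aluminium end plate, rib outward, over the same rods and lower it fully home on the cassette. Keep hold of each part until it is down (do not let it drop onto its seat), then let go; leave the two hex nuts and the bottle where they are.

Things in the scene. Friction and masses are not known exactly. Their poses are not given: they have to be found in the camera images.
- manifold: Fixed steel bar, 52 (x) by 200 (y) by 30 mm thick, on a low stand. Origin: centre of its flat seating face, 85 mm above the bench. The seat slopes 30 degrees: z is its normal, along the two tie rods, leaning 30 degrees from vertical roughly to the robot's left; x runs up the slope, y level along the bar, roughly away from the robot. End ports (to y = 130 mm) and a gauge behind the bar (x = 57 to 107, y = 45 to 95 mm) stay under the seat plane.
- rod_a (a point): Tip of one tie rod, on its axis, at x = 0, y = -85 mm, z = 72 mm in the manifold's frame. Steel rod standing square on the seat, 12 mm in diameter, 72 mm tall, the last 10 mm tapering to 5 mm. Axes as the manifold's.
- rod_b (a point): Tip of the other tie rod, the same, at x = 0, y = +85 mm, z = 72 mm in the manifold's frame. Axes as the manifold's.
- cassette: Flat white plastic slab, 56 (x) by 200 (y) by 16 mm thick, about 0.2 kg, grey panel on top, two 16 mm through holes on its centre line at y = -85 and +85 mm. Lies flat on the bench left or right of the holder, long side roughly fore and aft. Origin: centre of its underside; z up. Either end and either face may go first.
- cassette_mid (a point): Centre of the cassette, 8 mm above its underside.
- end_plate: Aluminium plate, 60 (x) by 200 (y) by 12 mm thick, about 0.45 kg, two 16 mm through holes on its centre line at y = -85 and +85 mm. On top a rib 24 mm wide (x), 110 mm long (y), 20 mm tall (top 32 mm above the underside), good to grip across. Lies flat on the bench, rib up, on the holder's other side. Origin: centre of its underside; z up. Either end may go first.
- reagent_bottle: Bystander: amber glass bottle with black cap, 70 mm in diameter, 135 mm tall, on the bench far left of the holder. Origin: centre of its underside.
- nut0: Bystander: steel hex flange nut, 34 mm in diameter, 23 mm tall, on the bench far right of the holder. Origin: centre of its underside.
- nut1: Bystander: the second nut, same as nut0.
Things that resemble listed ones, but are neither listed nor needed, are in the scene too. Of the things that look like the end_plate, the smaller one is meant. There is more than one size of the cassette; the one meant has the size given above.

How it is judged (in metres and radians):
On the way, in this order (a step that is already met when the one before it is completed fails the run):
1. the cassette lies fully home on the manifold, over both rods (z of cassette_mid in the frame of manifold between 0.005 and 0.011 m and distance between cassette_mid and manifold below 0.0125 m and angle between the z axis of cassette and the z axis of manifold, either way round below 0.06 rad and angle between the y axis of cassette and the y axis of manifold, either way round below 0.06 rad), for 0.2 s.
2. the end plate lies fully home on the cassette, over both rods (z of end_plate in the frame of manifold between 0.013 and 0.0195 m and distance between end_plate and manifold below 0.0205 m and angle between the z axis of end_plate and the z axis of manifold, either way round below 0.06 rad and angle between the y axis of end_plate and the y axis of manifold, either way round below 0.06 rad), for 0.2 s.
At the end, for the whole second after the job is handed in: Cassette flat on the manifold's seat (within 3 mm of fully down) and end plate flat on the cassette, rib outward (within 3.5 mm of fully down), both over both rods and parallel to the seat within 0.06 rad, at rest and released (all of step 1 and all of step 2 and linear speed of each of cassette, end_plate below 0.02 m/s); the robot touches nothing.
It fails at once if the cassette is dropped down the rods (faster than 0.5 m/s over the manifold) (distance between cassette_mid and manifold below 0.075 m and linear speed of cassette above 0.5 m/s).
It fails at once if the end plate is dropped down the rods (faster than 0.5 m/s over the manifold) (distance between end_plate and manifold below 0.075 m and linear speed of end_plate above 0.5 m/s).
It fails at once if a bystander is moved by more than 30 mm (distance of any of reagent_bottle, nut0, nut1 from where it was at the start of the episode above 0.03 m).
It also fails if it takes over 70 s, if anything falls off the work surface, if the arm or the gripper's body presses on something with over 40 N, if the wrist force passes 120 N, or if a joint passes its speed limit or range.

ROBOT

A 6-joint arm with a two-finger parallel gripper is mounted at the origin on the work surface. World frame = base frame: x ahead of the robot, y to its left, z up, the work surface at z = 0. Lengths are in mm, angles in rad, forces in N, time in s.
With the tool pointing down it reaches from about 300 to 775 mm from the base axis. Payload 14.6 kg.
Tool frame: the origin (TCP) lies between the finger pads; the fingertips stand manip.finger_overhang ahead of it and the grasp point (between the pads) lies 2 mm behind it (manip.finger_overhang is the distance from the TCP to the fingertips, in mm); z points along the fingers, y is the direction in which the jaws open and shut (so a half turn about z gives the same grasp; the last joint's range is limited). The gripper opens to 94 mm and grips with 3 to 60 N. Pads are 16 mm wide; open, the fingers measure 119 mm over their backs; the gripper's body (75 mm by 177 mm) begins 78 mm behind the grasp point.
Start: joints at [-1.268, 0.3, 1.521, -0, 1.321, -0.067], TCP at [198.778, -512.812, 222.446] pointing down, gripper open.
Joint ranges: [-3.03, 3.03], [-0.79, 2.21], [0.23, 2.52], [-1.04, 4.18], [0, 3.07], [-2.55, 2.55]. Speed limits (rad/s): [2.22, 2.22, 2.57, 3.14, 3.14, 3.14].

INTERFACE

Orientations are given as [roll, pitch, yaw] about the fixed x, y, z axes, in that order (R = Rz(yaw) Ry(pitch) Rx(roll)).
In Python, from cell import manip gives the robot as it stands.
- The arm moves only by the tool drive_tool, never from a script. Its argument "steps" is a list of rows, each an object with "delta_pos": the shift along the world's x, y, z in mm, a list of three; "yaw": the turn about the world's z in rad; "hand": the finger opening in mm, from 0 to 94. A call has 1 to 5 rows; each row shifts and turns the commanded pose from where the row before left it; what a row does not reach is not made up. A row lasts 1/12 s, in which the tool goes at most 41.7 mm and 7.16 degrees, less where a joint would pass 70% of its speed; a pose out of reach is approached as far as the arm can. A call is refused whole if a number of a shift passes 41.7 or a number of a turn 0.125, either way. A call with a gripper value outside its range is refused whole. The fingers move at their own pace and stop on an object; "squeeze" is the grip in N (left out, the last holds). Time passes only in rows, so rows that do not move let the fingers close. It gives the time, the measured TCP pose, the force and the opening at its end, in the units of the state.
- manip.read_state(): the state, without advancing time (a new reading comes with each control period).
- manip.camera(name): name is "scene" or "top" or "wrist"; returns a dict with "frame" (400x640x3 uint8, red, green, blue), "range_z" (400x640 float32, mm along the optical axis (not along the pixel's ray), 0 where there is no reading), "intrinsics" (3x3 intrinsics, pixels), "position" and "attitude" of the camera in the world. Camera axes: x right, y down, z forward; pixel columns grow to the right and rows downward; lengths in mm; the calibration is good to about 2 mm. A picture is of the moment at which its call begins.
- manip.sign_off(): hands the job in, once; it reports no verdict.
The state is a dict: "clock": time; "joints": joint angles; "qd": joint speeds; "effort": joint torques, N m; "eef_pos": TCP position; "eef_rot": TCP orientation; "wrist_force": force on the tool from outside, world axes, zero at the start; "moment": the same for the moment, N m; "finger_gap": finger opening in mm.
Only numpy, scipy, OpenCV 4.12 (cv2) and the standard library are available. Lean on these libraries where they do the work, as an engineer would, in place of code of your own. Each camera call takes 0.05 s, during which the arm holds its last target.

## Working session

There is one attempt and no reset: what is moved stays moved. The work goes in short steps, Python scripts to look and compute and a tool call to move; the robot and the scene stay as the last step left them, time stands still between calls to the robot, and variables do not carry over. Pictures are saved under pics/ and viewed, and the job is handed in when it is done.

Besides the shell and the picture viewer there is one more tool, called after "Emit:" as name(argument=value, ...) on one line, values as JSON. drive_tool: Moves the arm, as the interface text tells. Its arguments: {"type":"object","properties":{"steps":{"type":"array"},"squeeze":{"type":"number"}},"required":["steps"]}

```bash
ls -la; mkdir -p pics; python3 - <<'E'
from cell import manip
import cv2,numpy as np
print([a for a in dir(manip) if not a.startswith('__')], manip.finger_overhang)
print(manip.read_state())
for n in ['scene','top','wrist']:
    c=manip.camera(n); cv2.imwrite(f'pics/{n}0.png',c['frame'][:,:,::-1])
    np.savez(f'{n}0.npz',**c); print(n,c['intrinsics'],c['position'],c['attitude'])
E
```

```text
total 12
drwxr-xr-x  3 agent agent 4096 Dec  6 18:30 .
drwxr-xr-x 23 root  root  4096 Dec  6 18:30 ..
drwxr-xr-x  2 agent agent 4096 Dec  6 18:30 pics
['Unreachable', 'camera', 'finger_overhang', 'read_state', 'sign_off'] 17.0
{'clock': 0.0, 'joints': array([-1.26766962e+00,  3.00511332e-01,  1.52157404e+00, -7.44832156e-07,
        1.32070127e+00, -6.66043418e-02]), 'qd': array([ 0.0011735 ,  0.00126111, -0.00035154,  0.00035673, -0.00128711,
       -0.00037249]), 'effort': array([ 2.07785175e-03, -5.31804764e+01, -3.52732122e+01,  7.09599629e-02,
        2.44526449e-02, -9.20318575e-05]), 'eef_pos': array([ 198.67334477, -512.60500699,  221.86722871]), 'eef_rot': array([-3.14040126e+00, -7.87463276e-05,  3.69731188e-01]), 'wrist_force': array([ 1.32471855, -1.08757817,  0.44379259]), 'moment': array([-0.0104578 , -0.02451202,  0.00344527]), 'finger_gap': 93.85309961444409}
scene [[414.13425054   0.         318.91366452]
 [  0.         414.13425054 199.96568663]
 [  0.           0.           1.        ]] [1144.64948442 -503.77327223  936.58901922] [-2.32773628  0.01915997  0.843565  ]
top [[413.70078797   0.         320.6219183 ]
 [  0.         413.70078797 202.40423239]
 [  0.           0.           1.        ]] [ 276.62504739   55.17497084 1228.37927854] [-2.94550724 -0.00324482 -1.56362856]
wrist [[327.88407438   0.         321.06787533]
 [  0.         327.88407438 196.34104186]
 [  0.           0.           1.        ]] [ 260.39996157 -489.30744647  385.01802646] [ 2.90496443e+00  1.02415132e-03 -1.20141591e+00]
```

View pics/scene0.png

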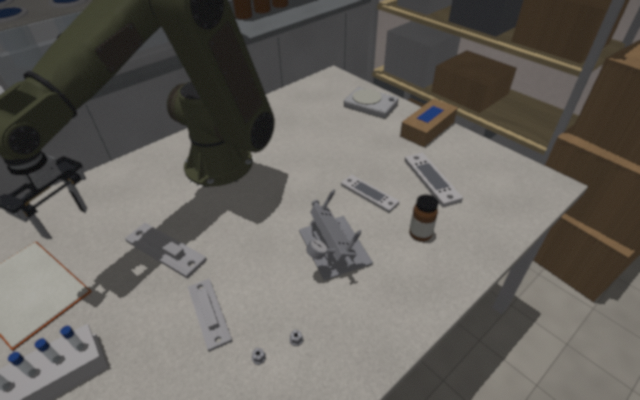

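View pics/top0.png

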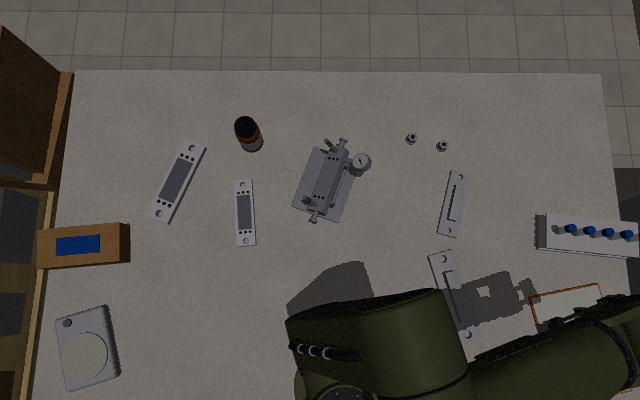

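View pics/wrist0.png

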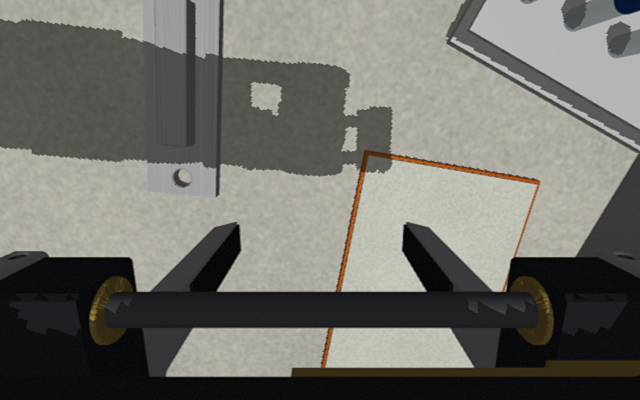

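Emit:
drive_tool(steps=[{"delta_pos":[14,-37,5],"yaw":0,"hand":94},{"delta_pos":[14,-37,5],"yaw":0,"hand":94},{"delta_pos":[14,-37,5],"yaw":0,"hand":94},{"delta_pos":[14,-37,5],"yaw":0,"hand":94},{"delta_pos":[14,-37,5],"yaw":0,"hand":94}])

```text
clock: 0.57
eef_pos: [265.0, -687.9, 245.8]
eef_rot: [-3.141, -0.0, 0.37]
wrist_force: [0.2, -0.2, 0.3]
finger_gap: 94.4
```

```bash
cat > h.py <<'E'
import numpy as np,cv2
from scipy.spatial.transform import Rotation as Ro
from cell import manip
def R(a): return Ro.from_euler('xyz',a).as_matrix()
def cloud(c):
    K=c['intrinsics'];z=c['range_z'];v,u=np.mgrid[0:400,0:640]
    p=np.stack([(u-K[0,2])/K[0,0]*z,(v-K[1,2])/K[1,1]*z,z],-1)
    P=p@R(c['attitude']).T+c['position']; P[z==0]=np.nan; return P
def ray(c,u,v,z):
    K=c['intrinsics'];d=R(c['attitude'])@np.array([(u-K[0,2])/K[0,0],(v-K[1,2])/K[1,1],1]);o=c['position']
    return o+d*(z-o[2])/d[2]
def proj(c,P):
    p=(np.asarray(P)-c['position'])@R(c['attitude']);K=c['intrinsics']
    return p[...,:2]/p[...,2:]*K[0,0]+K[:2,2]
def st():
    s=manip.read_state()
    for k in ['clock','joints','eef_pos','eef_rot','wrist_force','moment','finger_gap']: print(k,np.round(s[k],3))
E
python3 - <<'E'
from h import *
st()
c=dict(np.load('top0.npz'));P=cloud(c)
# height map picture
h=np.clip(np.nan_to_num(P[...,2]),-5,160);im=cv2.applyColorMap((h*1.5+8).clip(0,255).astype('uint8'),cv2.COLORMAP_JET)
crop=im[120:330,140:480];cv2.imwrite('pics/h0.png',cv2.resize(crop,None,fx=2.3,fy=2.3,interpolation=0))
crop=c['frame'][120:330,140:480,::-1];cv2.imwrite('pics/t0c.png',cv2.resize(crop,None,fx=2.3,fy=2.3,interpolation=2))
E
```

```text
clock 0.567
joints [-1.253  0.747  0.806  0.     1.589 -0.052]
eef_pos [ 264.987 -687.943  245.82 ]
eef_rot [-3.141 -0.     0.37 ]
wrist_force [ 0.236 -0.187  0.329]
moment [ 0.026 -0.017  0.049]
finger_gap 94.428
```

Emit:
drive_tool(steps=[{"delta_pos":[14,-37,0],"yaw":0,"hand":94},{"delta_pos":[14,-37,0],"yaw":0,"hand":94},{"delta_pos":[14,-37,0],"yaw":0,"hand":94},{"delta_pos":[14,-37,0],"yaw":0,"hand":94}])

```text
clock: 0.9
eef_pos: [294.9, -768.0, 239.1]
eef_rot: [3.127, -0.0, 0.37]
wrist_force: [10.1, -30.3, 26.7]
finger_gap: 93.9
```

```bash
python3 - <<'E'
from h import *
st()
E
```

```text
clock 0.9
joints [-1.249e+00  1.083e+00  2.340e-01  1.000e-03  1.810e+00 -4.800e-02]
eef_pos [ 294.935 -768.027  239.074]
eef_rot [ 3.127 -0.     0.37 ]
wrist_force [ 10.13  -30.335  26.705]
moment [-2.206 -0.98  -0.237]
finger_gap 93.858
```

View pics/h0.png

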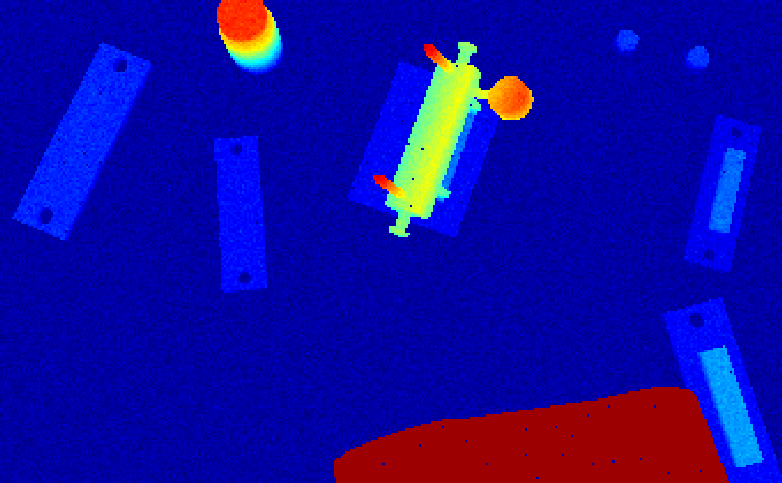

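View pics/t0c.png

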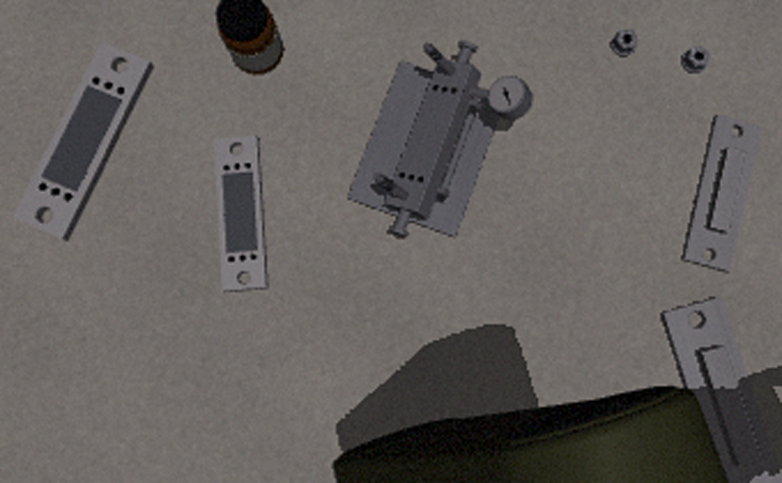

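Emit:
drive_tool(steps=[{"delta_pos":[0,0,0],"yaw":0,"hand":94},{"delta_pos":[4,-10,0],"yaw":0,"hand":94},{"delta_pos":[4,-10,0],"yaw":0,"hand":94}])

```text
clock: 1.15
eef_pos: [297.3, -773.5, 236.2]
eef_rot: [3.107, 0.0, 0.37]
wrist_force: [0.1, -0.3, 0.4]
finger_gap: 93.9
```

```bash
python3 - <<'E'
from h import *
st()
E
```

```text
clock 1.15
joints [-1.248e+00  1.086e+00  2.350e-01  1.000e-03  1.786e+00 -4.700e-02]
eef_pos [ 297.294 -773.463  236.207]
eef_rot [3.107 0.    0.37 ]
wrist_force [ 0.074 -0.346  0.404]
moment [-0.023 -0.076 -0.018]
finger_gap 93.899
```

Emit:
drive_tool(steps=[{"delta_pos":[13,-37,0],"yaw":0,"hand":94},{"delta_pos":[13,-37,0],"yaw":0,"hand":94},{"delta_pos":[13,-37,0],"yaw":0,"hand":94},{"delta_pos":[13,-37,0],"yaw":0,"hand":94},{"delta_pos":[0,0,0],"yaw":0,"hand":94}])

```text
clock: 1.57
eef_pos: [305.3, -806.7, 199.6]
eef_rot: [3.019, 0.001, 0.37]
wrist_force: [-0.2, 0.3, -0.7]
finger_gap: 94.2
```

```bash
python3 - <<'E'
from h import *
st()
E
```

```text
clock 1.567
joints [-1.253  1.133  0.235  0.006  1.651 -0.051]
eef_pos [ 305.346 -806.681  199.625]
eef_rot [3.019e+00 1.000e-03 3.700e-01]
wrist_force [-0.243  0.34  -0.671]
moment [ 0.054 -0.002 -0.043]
finger_gap 94.241
```

Emit:
drive_tool(steps=[{"delta_pos":[-13,36,15],"yaw":0,"hand":94},{"delta_pos":[-13,36,15],"yaw":0,"hand":94},{"delta_pos":[-13,36,15],"yaw":0.1,"hand":94},{"delta_pos":[-13,36,15],"yaw":0.1,"hand":94}])

```text
clock: 1.9
eef_pos: [271.5, -712.3, 244.2]
eef_rot: [3.019, 0.002, 0.536]
wrist_force: [0.7, -1.3, 1.1]
finger_gap: 94.0
```

```bash
python3 - <<'E'
from h import *
st()
E
```

```text
clock 1.9
joints [-1.263  0.731  0.839  0.026  1.451 -0.23 ]
eef_pos [ 271.474 -712.32   244.222]
eef_rot [3.019e+00 2.000e-03 5.360e-01]
wrist_force [ 0.708 -1.334  1.082]
moment [ 0.009  0.038 -0.025]
finger_gap 94.037
```

```bash
cat > meas.py <<'E'
from h import *
def blobs(c,zlo,zhi,amin=300):
    P=cloud(c);m=((P[...,2]>zlo)&(P[...,2]<zhi)).astype('uint8')
    m=cv2.morphologyEx(m,cv2.MORPH_OPEN,np.ones((3,3)))
    n,l,s,ce=cv2.connectedComponentsWithStats(m)
    for i in range(1,n):
        if s[i,4]<amin: continue
        Q=P[l==i]; zt=np.median(Q[:,2])
        r=cv2.minAreaRect(Q[:,:2].astype('float32'))
        print('px',np.round(ce[i]),'area',s[i,4],'zmed %.1f'%zt,'z95 %.1f'%np.percentile(Q[:,2],97),'ctr',np.round(r[0],1),'size',np.round(r[1],1),'ang',round(r[2],2))
E
python3 - <<'E'
from meas import *
for n in ['top','scene']:
    c=manip.camera(n);np.savez(f'{n}1.npz',**c)
    cv2.imwrite(f'pics/{n}1.png',c['frame'][:,:,::-1])
    print(n);blobs(c,5,45)
    P=cloud(c);print('bench z',np.nanmedian(P[280:320,200:280,2]) if n=='top' else '')
E
```

```text
top
px [176. 181.] area 2134 zmed 21.4 z95 26.1 ctr [585.2 492.1] size [ 82. 263.] ang 67.94
px [309. 178.] area 972 zmed 14.9 z95 18.9 ctr [593.6  87.6] size [ 52.6 200.9] ang 71.95
px [341. 194.] area 771 zmed 15.5 z95 37.4 ctr [548.7 -10.8] size [ 59.5 190.6] ang 62.32
px [454. 204.] area 1328 zmed 13.9 z95 35.4 ctr [ 519.  -347.4] size [ 63.6 200.8] ang 74.6
px [244. 212.] area 1252 zmed 17.0 z95 21.4 ctr [487.4 282.2] size [201.2  58.8] ang 5.68
px [443. 263.] area 561 zmed 16.4 z95 22.6 ctr [ 342.6 -307.7] size [62.3 82.5] ang 15.63
px [567. 301.] area 1582 zmed 10.7 z95 15.1 ctr [ 232.9 -664.3] size [ 81.9 198.2] ang 14.25
px [ 87. 348.] area 3874 zmed 37.1 z95 43.9 ctr [101.2 698.8] size [200.3 142.1] ang 17.21
px [374. 378.] area 514 zmed 14.2 z95 35.7 ctr [ 23.8 -98.8] size [110.  46.] ang 22.44
bench z 0.6781873952577371
scene
px [293.  45.] area 1033 zmed 26.0 z95 43.6 ctr [-573.3  895.4] size [  30.6 1035.2] ang 0.03
px [420.  35.] area 1190 zmed 33.7 z95 39.6 ctr [-203.7 1416.8] size [311.1 244.3] ang 0.98
px [371. 103.] area 830 zmed 35.9 z95 44.0 ctr [ 88.  692.4] siz
[... 423 characters left out ...]
 z95 26.1 ctr [581.6 494. ] size [ 90.2 262.3] ang 67.31
px [370. 193.] area 849 zmed 17.4 z95 21.4 ctr [483.4 284.3] size [203.3  72.4] ang 7.16
px [166. 249.] area 1833 zmed 17.6 z95 43.6 ctr [ 238.9 -334.2] size [277.5  84.9] ang 14.82
px [ 34. 292.] area 5763 zmed 11.3 z95 14.7 ctr [ 117.3 -678.7] size [308.9 209.3] ang 10.6
px [360. 255.] area 319 zmed 15.0 z95 18.2 ctr [650.1  74.8] size [ 47.4 104.1] ang 50.63
px [330. 267.] area 519 zmed 15.2 z95 32.6 ctr [622.3 -17.3] size [80.  75.5] ang 71.6
px [209. 314.] area 1629 zmed 13.7 z95 34.9 ctr [ 517.  -347.7] size [ 60.7 203. ] ang 74.36
px [ 71. 377.] area 1090 zmed 12.6 z95 16.0 ctr [ 452.9 -659.1] size [ 92.6 179.4] ang 17.6
bench z
```

View pics/top1.png

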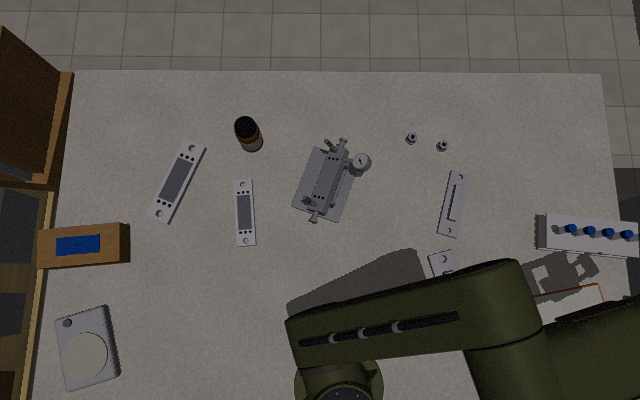

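```bash
cat > man.py <<'E'
from h import *
def man(files):
    A=[]
    for f in files:
        c=dict(np.load(f));P=cloud(c).reshape(-1,3);A.append(P[np.isfinite(P).all(1)])
    P=np.vstack(A)
    m=(abs(P[:,0]-592)<130)&(abs(P[:,1]-20)<90)&(P[:,2]>55)&(P[:,2]<170);P=P[m]
    yaw=-0.33
    # plane: seat, ransac
    rng=np.random.default_rng(0);best=0
    for _ in range(3000):
        q=P[rng.choice(len(P),3,replace=False)];n=np.cross(q[1]-q[0],q[2]-q[0]);n/=np.linalg.norm(n)+1e-9
        if n[2]<0:n=-n
        if abs(n[2]-.866)>.06 or n[1]<0.2: continue
        k=(abs((P-q[0])@n)<2).sum()
        if k>best:best=k;bn=n;b0=q[0]
    I=P[abs((P-b0)@bn)<3];c0=I.mean(0);n=np.linalg.svd(I-c0)[2][2];n*=np.sign(n[2])
    return P,I,c0,n
E
python3 - <<'E'
from man import *
for fs in (['top1.npz'],['scene1.npz'],['top1.npz','scene1.npz']):
    P,I,c0,n=man(fs)
    print(len(I),'n',n.round(4),'tilt',np.degrees(np.arccos(n[2])).round(2),'level yaw',np.arctan2(-n[0],n[1]).round(4),'c0',c0.round(1))
    d=(P-c0)@n;Q=P[d>8]
    # in-plane axes
    y=np.array([n[1],-n[0],0]);y/=np.linalg.norm(y);x=np.cross(y,n)
    print('z along y at centre', 'y axis',y.round(3),'x',x.round(3))
    J=I[:, :];u=(J-c0)@x;v=(J-c0)@y
    r=cv2.minAreaRect(np.stack([u,v],1).astype('float32'));print('rect',r)
    for s in (-1,1):
        q=Q[((Q-c0)@y)*s>50];
        print(s,len(q),'u',np.median((q-c0)@x).round(1),'v',np.median((q-c0)@y).round(1),'dmax',np.percentile((q-c0)@n,98).round(1))
E
python3 - <<'E'
import numpy as np,cv2
for n,(a,b,c,d) in dict(top=(120,230,280,390),scene=(180,290,280,390)).items():
    im=np.load(f'{n}1.npz')['frame'][a:b,c:d,::-1]
    cv2.imwrite(f'pics/m_{n}.png',cv2.resize(im,None,fx=5,fy=5,interpolation=cv2.INTER_CUBIC))
E
```

```text
1029 n [0.154  0.418  0.8953] tilt 26.45 level yaw -0.3531 c0 [578.4  24.2  92.2]
z along y at centre y axis [ 0.938 -0.346  0.   ] x [-0.31  -0.84   0.445]
rect ((-6.872043609619141, 2.3157501220703125), (221.9358673095703, 127.60331726074219), 63.37375259399414)
-1 63 u -12.3 v -94.1 dmax 70.4
1 71 u -14.2 v 75.6 dmax 72.4
805 n [0.1589 0.4189 0.894 ] tilt 26.62 level yaw -0.3627 c0 [585.3  19.3  93.1]
z along y at centre y axis [ 0.935 -0.355  0.   ] x [-0.317 -0.836  0.448]
rect ((-9.376945495605469, -6.627891540527344), (219.92124938964844, 129.57383728027344), 64.31084442138672)
-1 83 u -12.5 v -100.2 dmax 69.6
1 103 u -15.7 v 70.2 dmax 71.2
1821 n [0.1589 0.4207 0.8932] tilt 26.73 level yaw -0.3611 c0 [581.2  22.3  92.5]
z along y at centre y axis [ 0.936 -0.353  0.   ] x [-0.316 -0.836  0.45 ]
rect ((-7.6668548583984375, -1.3016357421875), (221.8273468017578, 129.5752716064453), 64.23208618164062)
-1 146 u -12.0 v -96.0 dmax 70.0
1 174 u -14.6 v 73.6 dmax 72.8
```

View pics/m_top.png

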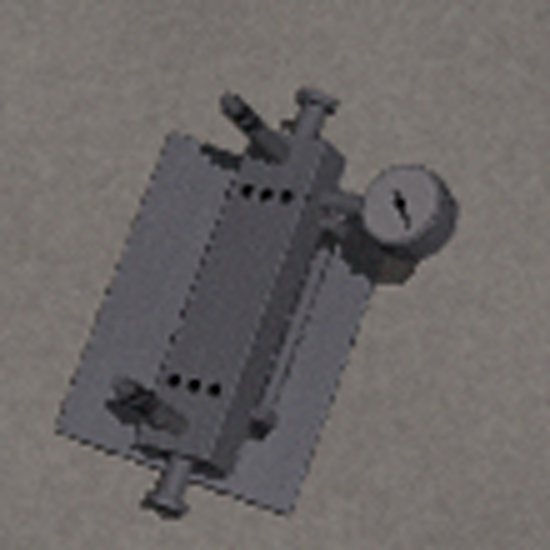

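View pics/m_scene.png

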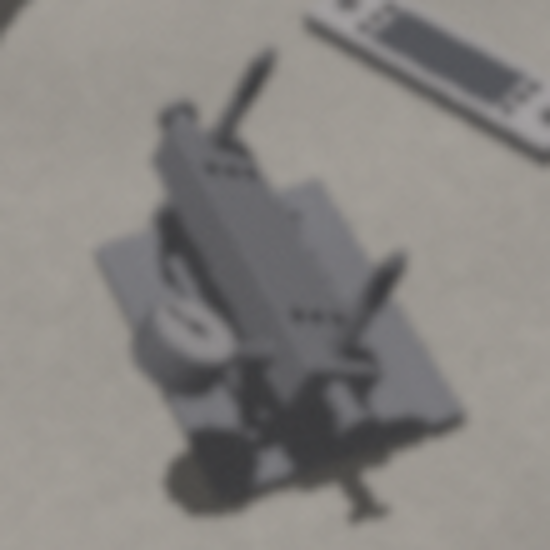

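```bash
cat >> h.py <<'E'
def tri(obs):
    A=np.zeros((3,3));b=np.zeros(3);ds=[]
    for c,u,v in obs:
        K=c['intrinsics'];d=R(c['attitude'])@np.array([(u-K[0,2])/K[0,0],(v-K[1,2])/K[1,1],1]);d/=np.linalg.norm(d)
        M=np.eye(3)-np.outer(d,d);A+=M;b+=M@c['position'];ds.append((M,c['position']))
    X=np.linalg.solve(A,b);return X,[round(float(np.linalg.norm(M@(X-o))),1) for M,o in ds]
E
python3 - <<'E'
from h import *
t=dict(np.load('top1.npz'));s=dict(np.load('scene1.npz'))
a,ra=tri([(t,304.4,197.6),(s,333.8,191.0)]);b,rb=tri([(t,325.8,140.4),(s,360.2,232)])
print(a,ra,b,rb,np.linalg.norm(a-b),'yaw',np.arctan2(*(b-a)[1::-1]))
Pt=cloud(t);Ps=cloud(s)
for P,u,v in((Pt,305,198),(Pt,326,141),(Ps,334,191),(Ps,360,232)): print(P[v-1:v+2,u-1:u+2].reshape(-1,3)[[0,2,4,6,8]].round(0).tolist())
E
```

```text
[506.35926633  98.33814468 142.11857151] [1.9, 1.9] [667.71878339  41.09682446 142.14194835] [1.2, 1.2] 171.21174910443435 yaw -0.3408948310532418
[[506.0, 98.0, 148.0], [507.0, 93.0, 143.0], [504.0, 95.0, 145.0], [502.0, 98.0, 141.0], [501.0, 92.0, 143.0]]
[[666.0, 42.0, 147.0], [667.0, 37.0, 146.0], [664.0, 40.0, 145.0], [664.0, 42.0, 138.0], [662.0, 37.0, 142.0]]
[[506.0, 98.0, 147.0], [396.0, 211.0, 5.0], [507.0, 101.0, 142.0], [510.0, 94.0, 144.0], [405.0, 203.0, 7.0]]
[[665.0, 40.0, 145.0], [582.0, 144.0, 0.0], [669.0, 40.0, 144.0], [668.0, 38.0, 141.0], [588.0, 138.0, 1.0]]
```

Emit:
drive_tool(steps=[{"delta_pos":[-14,38,0],"yaw":-0.1,"hand":94},{"delta_pos":[-14,38,0],"yaw":-0.07,"hand":94},{"delta_pos":[-14,38,0],"yaw":0,"hand":94},{"delta_pos":[-14,38,0],"yaw":0,"hand":94},{"delta_pos":[-14,38,0],"yaw":0,"hand":94}])

```text
clock: 2.42
eef_pos: [204.6, -531.3, 244.4]
eef_rot: [3.018, 0.001, 0.382]
wrist_force: [0.5, 0.2, 0.2]
finger_gap: 94.0
```

Emit:
drive_tool(steps=[{"delta_pos":[-14,38,0],"yaw":0,"hand":94},{"delta_pos":[-14,38,0],"yaw":0,"hand":94},{"delta_pos":[-14,38,0],"yaw":0,"hand":94},{"delta_pos":[-14,38,0],"yaw":0,"hand":94},{"delta_pos":[-14,38,0],"yaw":0,"hand":94}])

```text
clock: 2.83
eef_pos: [134.6, -341.6, 244.0]
eef_rot: [3.018, 0.001, 0.382]
wrist_force: [0.1, 0.2, 0.9]
finger_gap: 94.2
```

```bash
python3 - <<'E'
from h import *
st()
E
```

```text
clock 2.833
joints [-1.304 -0.222  2.017  0.014  1.224 -0.12 ]
eef_pos [ 134.601 -341.56   244.017]
eef_rot [3.018e+00 1.000e-03 3.820e-01]
wrist_force [0.113 0.218 0.935]
moment [0.096 0.013 0.001]
finger_gap 94.228
```

Emit:
drive_tool(steps=[{"delta_pos":[-10,28,0],"yaw":0,"hand":94},{"delta_pos":[-10,28,0],"yaw":0,"hand":94},{"delta_pos":[-10,28,0],"yaw":0,"hand":94},{"delta_pos":[-10,28,0],"yaw":0,"hand":94}])

```text
clock: 3.17
eef_pos: [94.7, -229.9, 244.0]
eef_rot: [3.018, 0.002, 0.383]
wrist_force: [0.7, 0.3, 0.4]
finger_gap: 94.2
```

```bash
python3 - <<'E'
from h import *
st()
E
```

```text
clock 3.167
joints [-1.346 -0.566  2.232  0.018  1.352 -0.161]
eef_pos [  94.691 -229.869  244.002]
eef_rot [3.018e+00 2.000e-03 3.830e-01]
wrist_force [0.689 0.264 0.442]
moment [ 0.071  0.059 -0.014]
finger_gap 94.202
```

Emit:
drive_tool(steps=[{"delta_pos":[-2,6,35],"yaw":0,"hand":94},{"delta_pos":[-2,6,35],"yaw":0,"hand":94},{"delta_pos":[-2,6,35],"yaw":0,"hand":94}])

```text
clock: 3.42
eef_pos: [88.6, -211.3, 350.8]
eef_rot: [3.017, 0.002, 0.382]
wrist_force: [1.0, 0.2, 0.3]
finger_gap: 93.9
```

```bash
python3 - <<'E'
from h import *
st()
E
```

```text
clock 3.417
joints [-1.356 -0.64   2.028  0.019  1.63  -0.165]
eef_pos [  88.572 -211.321  350.802]
eef_rot [3.017e+00 2.000e-03 3.820e-01]
wrist_force [0.967 0.166 0.317]
moment [ 0.082  0.039 -0.013]
finger_gap 93.916
```

Emit:
drive_tool(steps=[{"delta_pos":[12,-28,-28],"yaw":0,"hand":94},{"delta_pos":[12,-28,-28],"yaw":0,"hand":94},{"delta_pos":[3,-8,-40],"yaw":0,"hand":94},{"delta_pos":[0,0,-41],"yaw":0,"hand":94},{"delta_pos":[0,0,-41],"yaw":0,"hand":94}])

```text
clock: 3.83
eef_pos: [116.4, -277.7, 169.5]
eef_rot: [3.017, 0.001, 0.383]
wrist_force: [0.6, -0.8, -1.1]
finger_gap: 94.4
```

Emit:
drive_tool(steps=[{"delta_pos":[0,0,-41],"yaw":0,"hand":94},{"delta_pos":[0,0,-30],"yaw":0,"hand":94},{"delta_pos":[-8,20,0],"yaw":0,"hand":94}])

```text
clock: 4.08
eef_pos: [107.9, -256.2, 93.5]
eef_rot: [3.033, -0.001, 0.382]
wrist_force: [0.7, 0.2, 1.4]
finger_gap: 93.8
```

```bash
python3 - <<'E'
from h import *
st()
E
```

```text
clock 4.083
joints [-1.318 -0.23   2.407  0.019  0.857 -0.141]
eef_pos [ 107.869 -256.176   93.505]
eef_rot [ 3.033e+00 -1.000e-03  3.820e-01]
wrist_force [0.667 0.241 1.391]
moment [ 0.019 -0.01   0.006]
finger_gap 93.777
```

Emit:
drive_tool(steps=[{"delta_pos":[-10,28,0],"yaw":0,"hand":94},{"delta_pos":[-10,28,0],"yaw":0,"hand":94}])

```text
clock: 4.25
eef_pos: [89.4, -203.8, 101.1]
eef_rot: [3.026, 0.001, 0.383]
wrist_force: [-0.8, -0.2, 1.9]
finger_gap: 93.9
```

```bash
python3 - <<'E'
from h import *
st()
E
```

```text
clock 4.25
joints [-1.342 -0.446  2.518  0.021  0.955 -0.165]
eef_pos [  89.37  -203.84   101.067]
eef_rot [3.026e+00 1.000e-03 3.830e-01]
wrist_force [-0.83  -0.182  1.879]
moment [ 0.073  0.008 -0.026]
finger_gap 93.891
```

```bash
python3 - <<'E'
from h import *
c=manip.camera('scene');cv2.imwrite('pics/s2.png',cv2.resize(c['frame'][0:260,0:320,::-1],None,fx=2.3,fy=2.3))
P=cloud(c)
c=manip.camera('top');cv2.imwrite('pics/t2.png',cv2.resize(c['frame'][200:400,250:500,::-1],None,fx=3,fy=3))
E
```

```text
(no output)
```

View pics/s2.png

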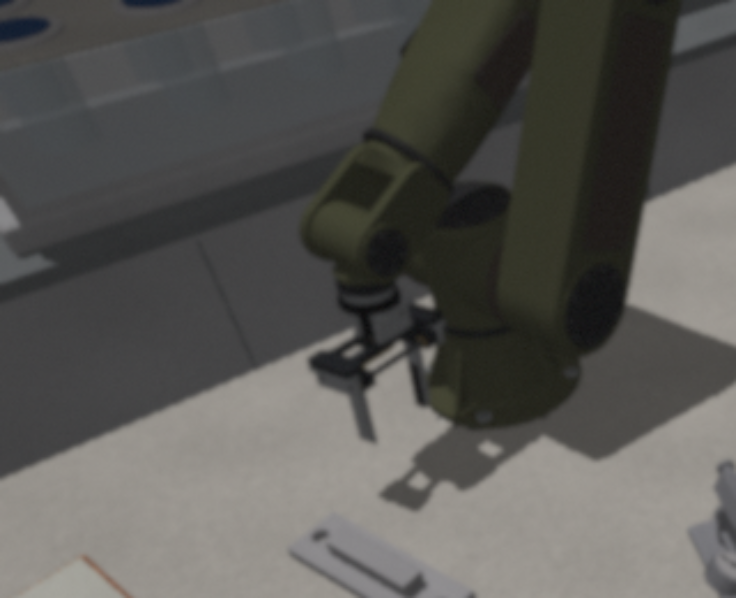

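View pics/t2.png

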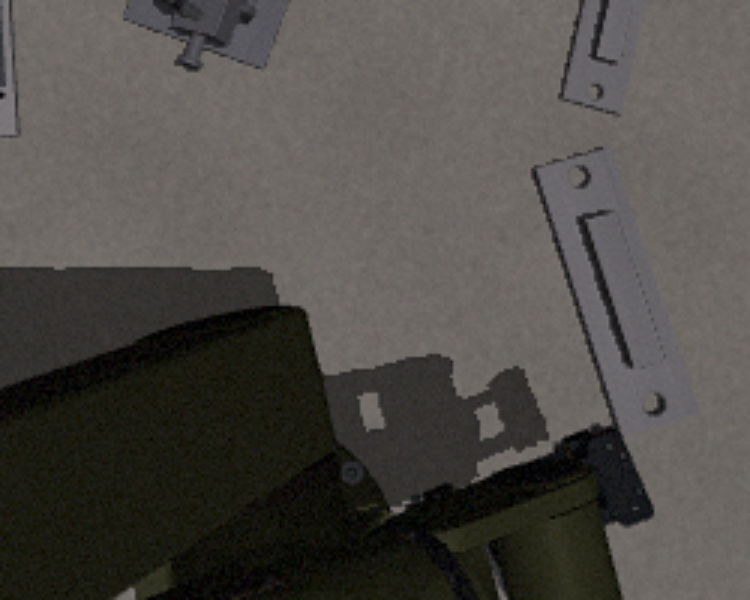

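Emit:
drive_tool(steps=[{"delta_pos":[14,-14,20],"yaw":0,"hand":94},{"delta_pos":[18,-12,30],"yaw":0,"hand":94},{"delta_pos":[22,-4,30],"yaw":0,"hand":94},{"delta_pos":[28,0,30],"yaw":0,"hand":94},{"delta_pos":[30,8,25],"yaw":0,"hand":94}])

```text
clock: 4.77
eef_pos: [203.5, -227.2, 239.9]
eef_rot: [3.02, -0.001, 0.381]
wrist_force: [-0.5, -1.0, 0.5]
finger_gap: 94.2
```

Emit:
drive_tool(steps=[{"delta_pos":[34,18,10],"yaw":0,"hand":94},{"delta_pos":[34,24,0],"yaw":0,"hand":94},{"delta_pos":[34,24,0],"yaw":0,"hand":94},{"delta_pos":[34,24,0],"yaw":-0.1,"hand":94},{"delta_pos":[34,24,0],"yaw":-0.1,"hand":94}])

```text
clock: 5.18
eef_pos: [360.1, -121.2, 247.5]
eef_rot: [3.024, -0.004, 0.211]
wrist_force: [0.2, -1.2, 0.3]
finger_gap: 94.2
```

Emit:
drive_tool(steps=[{"delta_pos":[30,28,0],"yaw":-0.1,"hand":94},{"delta_pos":[30,28,0],"yaw":-0.1,"hand":94},{"delta_pos":[30,28,0],"yaw":-0.1,"hand":94},{"delta_pos":[30,28,0],"yaw":-0.1,"hand":94},{"delta_pos":[30,28,0],"yaw":-0.1,"hand":94}])

```text
clock: 5.6
eef_pos: [506.7, 16.1, 247.3]
eef_rot: [3.029, -0.004, -0.279]
wrist_force: [-0.2, -0.6, 1.6]
finger_gap: 94.0
```

Emit:
drive_tool(steps=[{"delta_pos":[22,35,0],"yaw":0,"hand":94},{"delta_pos":[22,35,0],"yaw":0,"hand":94},{"delta_pos":[22,35,0],"yaw":0,"hand":94},{"delta_pos":[22,35,0],"yaw":0,"hand":94},{"delta_pos":[22,35,0],"yaw":0,"hand":94}])

```text
clock: 6.02
eef_pos: [615.8, 191.5, 247.3]
eef_rot: [3.03, -0.003, -0.275]
wrist_force: [0.0, -0.2, 0.9]
finger_gap: 94.4
```

```bash
cat >> h.py <<'E'
def tt():
    s=manip.read_state();M=R(s['eef_rot']);z=M[:,2];x=M[:,0];yaw=np.arctan2(x[1],x[0]);
    e=np.array([np.sin(yaw),-np.cos(yaw)]);f=np.array([np.cos(yaw),np.sin(yaw)])
    p=s['eef_pos'];print('p',p.round(1),'r',np.hypot(*p[:2]).round(1),'az',np.arctan2(p[1],p[0]).round(3),'yaw',yaw.round(3),'te %.4f tf %.4f'%(z[:2]@e,z[:2]@f),'rot',s['eef_rot'].round(4))
    print('j',s['joints'].round(3),'t',round(s['clock'],2),'F',s['wrist_force'].round(1),'M',s['moment'].round(2),'gap',round(s['finger_gap'],1))
E
python3 -c "
from h import *
tt()"
```

```text
p [615.8 191.5 247.3] r 644.9 az 0.301 yaw -0.275 te 0.1112 tf 0.0033 rot [ 3.0301 -0.0033 -0.2746]
j [ 0.283  0.539  1.132 -0.096  1.526  2.135] t 6.02 F [ 0.  -0.2  0.9] M [ 0.05  0.02 -0.04] gap 94.4
```

Emit:
drive_tool(steps=[{"delta_pos":[24,33,0],"yaw":-0.1,"hand":94},{"delta_pos":[24,33,0],"yaw":0,"hand":94},{"delta_pos":[24,33,0],"yaw":0,"hand":94},{"delta_pos":[24,33,0],"yaw":0,"hand":94},{"delta_pos":[37,16,0],"yaw":0,"hand":94}])

```text
clock: 6.43
eef_pos: [716.7, 314.6, 248.0]
eef_rot: [3.031, -0.003, -0.372]
wrist_force: [0.3, -0.3, 0.5]
finger_gap: 93.8
```

```bash
python3 -c "
from h import *
tt()"
```

```text
p [716.7 314.6 248. ] r 782.8 az 0.414 yaw -0.372 te 0.1099 tf 0.0031 rot [ 3.0315 -0.0031 -0.3716]
j [ 0.393  0.988  0.39  -0.084  1.837  2.317] t 6.43 F [ 0.3 -0.3  0.5] M [ 0.05 -0.01  0.01] gap 93.8
```

Emit:
drive_tool(steps=[{"delta_pos":[37,17,5],"yaw":0,"hand":94},{"delta_pos":[37,17,5],"yaw":0,"hand":94},{"delta_pos":[37,17,5],"yaw":0,"hand":94},{"delta_pos":[0,0,0],"yaw":0,"hand":94}])

```text
clock: 6.77
eef_pos: [749.0, 325.2, 233.1]
eef_rot: [3.072, -0.044, -0.371]
wrist_force: [0.4, 0.2, 0.7]
finger_gap: 94.1
```

```bash
python3 -c "
from h import *
tt()"
```

```text
p [749.  325.2 233.1] r 816.5 az 0.41 yaw -0.371 te 0.0697 tf 0.0444 rot [ 3.0719 -0.0445 -0.3708]
j [ 0.39   1.091  0.235 -0.084  1.831  2.312] t 6.77 F [0.4 0.2 0.7] M [0.08 0.06 0.  ] gap 94.1
```

Emit:
drive_tool(steps=[{"delta_pos":[37,17,5],"yaw":0,"hand":94},{"delta_pos":[37,17,5],"yaw":0,"hand":94},{"delta_pos":[37,17,5],"yaw":0,"hand":94},{"delta_pos":[37,17,5],"yaw":0,"hand":94},{"delta_pos":[0,0,0],"yaw":0,"hand":94}])

```text
clock: 7.18
eef_pos: [776.4, 337.1, 214.9]
eef_rot: [3.139, -0.112, -0.368]
wrist_force: [0.1, -0.0, -0.3]
finger_gap: 94.2
```

```bash
python3 -c "
from h import *
tt()"
```

```text
p [776.4 337.1 214.9] r 846.4 az 0.41 yaw -0.368 te 0.0031 tf 0.1116 rot [ 3.1385 -0.1118 -0.3684]
j [ 0.39   1.114  0.235 -0.08   1.713  2.315] t 7.18 F [ 0.1 -0.  -0.3] M [0.12 0.07 0.03] gap 94.2
```

Emit:
drive_tool(steps=[{"delta_pos":[-38,-7,10],"yaw":0,"hand":94},{"delta_pos":[-38,-7,0],"yaw":0.1,"hand":94},{"delta_pos":[-38,-7,0],"yaw":0.12,"hand":94},{"delta_pos":[-38,-7,0],"yaw":0.12,"hand":94},{"delta_pos":[-38,-7,0],"yaw":0.12,"hand":94}])

```text
clock: 7.6
eef_pos: [657.6, 316.7, 223.3]
eef_rot: [3.137, -0.112, -0.042]
wrist_force: [1.4, 1.5, 0.5]
finger_gap: 94.0
```

Emit:
drive_tool(steps=[{"delta_pos":[-38,-7,-10],"yaw":0,"hand":94},{"delta_pos":[-38,-7,-20],"yaw":0,"hand":94},{"delta_pos":[-24,-7,-20],"yaw":0,"hand":94},{"delta_pos":[0,0,0],"yaw":0,"hand":94}])

```text
clock: 7.93
eef_pos: [557.8, 295.6, 170.6]
eef_rot: [3.133, -0.104, -0.045]
wrist_force: [-0.1, -0.6, -0.2]
finger_gap: 93.8
```

```bash
python3 - <<'E'
from h import *
tt()
c=manip.camera('wrist');np.savez('w3.npz',**c);cv2.imwrite('pics/w3.png',c['frame'][:,:,::-1])
t=manip.camera('top');np.savez('top3.npz',**t)
E
```

```text
p [557.8 295.6 170.6] r 631.3 az 0.487 yaw -0.045 te 0.0088 tf 0.1042 rot [ 3.1328 -0.1043 -0.0446]
j [ 0.452  0.477  1.402 -0.062  1.175  2.09 ] t 7.93 F [-0.1 -0.6 -0.2] M [0.09 0.04 0.05] gap 93.8
```

View pics/w3.png

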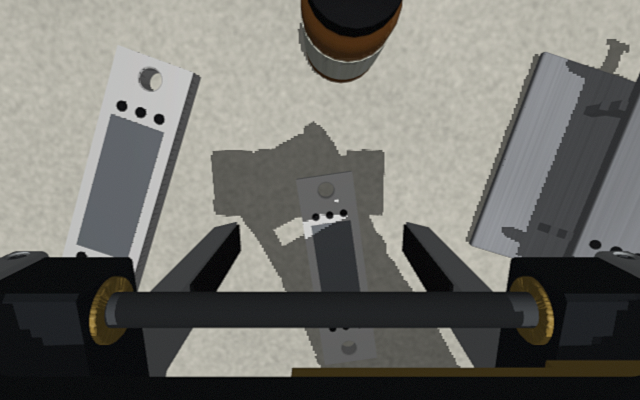

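```bash
python3 - <<'E'
from h import *
c=dict(np.load('w3.npz'));im=c['frame'][150:380,240:440,::-1].astype(float)*1.8
cv2.imwrite('pics/w3c.png',cv2.resize(im.clip(0,255).astype('uint8'),None,fx=2.6,fy=2.6))
for u,v in((326,190),(349,349)): print(ray(c,u,v,16).round(1))
P=cloud(c);m=(P[...,2]>8)&(P[...,2]<24);m[:, :200]=0;m[:,450:]=0;m[:150]=0
n,l,s,ce=cv2.connectedComponentsWithStats(m.astype('uint8'))
for i in range(1,n):
    if s[i,4]>800: Q=P[l==i];print(s[i],np.median(Q[:,2]),cv2.minAreaRect(Q[:,:2].astype('float32')))
t=dict(np.load('top3.npz'));
g=t['frame'][170:260,215:275].astype('uint8');cv2.imwrite('pics/t3c.png',cv2.resize(g[:,:,::-1],None,fx=6,fy=6,interpolation=2))
E
```

```text
[569.7 287.8  16. ]
[398.6 270.8  16. ]
[ 296  171   73  121 6343] 16.97616166076955 ((522.0300903320312, 282.96563720703125), (125.33828735351562, 56.14342498779297), 5.651362895965576)
[ 320  328   57   37 1693] 16.827696324814383 ((405.76165771484375, 271.3545837402344), (42.96766662597656, 56.1478157043457), 5.333978176116943)
```

View pics/w3c.png

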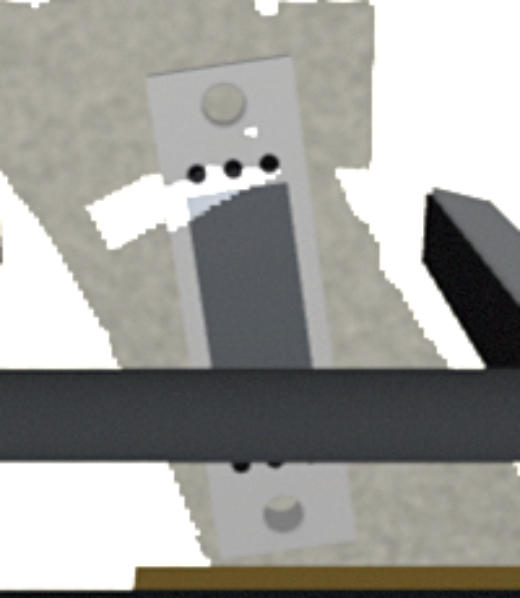

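View pics/t3c.png

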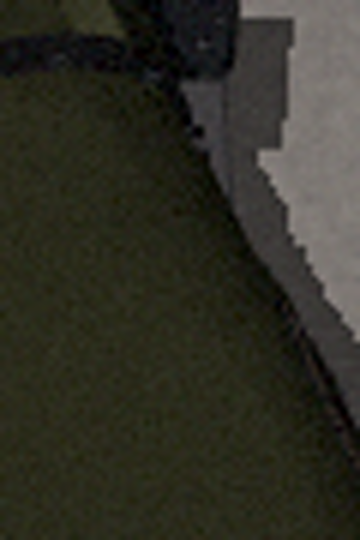

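Emit:
drive_tool(steps=[{"delta_pos":[-24,-5,-25],"yaw":0.05,"hand":94},{"delta_pos":[-24,-5,-25],"yaw":0.05,"hand":94},{"delta_pos":[-24,-5,-25],"yaw":0.044,"hand":94},{"delta_pos":[0,0,-20],"yaw":0,"hand":94},{"delta_pos":[0,0,0],"yaw":0,"hand":94}])

```text
clock: 8.45
eef_pos: [490.8, 281.9, 76.0]
eef_rot: [3.134, -0.107, 0.098]
wrist_force: [0.2, 0.0, -0.8]
finger_gap: 93.7
```

```bash
python3 - <<'E'
from h import *
tt()
E
```

```text
p [490.8 281.9  76. ] r 566.0 az 0.521 yaw 0.098 te 0.0074 tf 0.1068 rot [ 3.1342 -0.107   0.0984]
j [ 0.477  0.452  1.685 -0.059  0.909  1.984] t 8.45 F [ 0.2  0.  -0.8] M [ 0.03  0.05 -0.01] gap 93.7
```

Emit:
drive_tool(steps=[{"delta_pos":[-6,-2,-28],"yaw":0,"hand":94},{"delta_pos":[0,0,-26],"yaw":0,"hand":94},{"delta_pos":[0,0,-1],"yaw":0,"hand":50},{"delta_pos":[0,0,0],"yaw":0,"hand":50},{"delta_pos":[0,0,0],"yaw":0,"hand":50}], squeeze=20)

```text
clock: 8.87
eef_pos: [486.7, 280.7, 24.7]
eef_rot: [3.136, -0.111, 0.098]
wrist_force: [0.2, -0.8, -0.3]
finger_gap: 77.3
```

Emit:
drive_tool(steps=[{"delta_pos":[0,0,0],"yaw":0,"hand":50},{"delta_pos":[0,0,0],"yaw":0,"hand":50},{"delta_pos":[0,0,0],"yaw":0,"hand":50}])

```text
clock: 9.12
eef_pos: [485.3, 280.2, 23.4]
eef_rot: [3.135, -0.11, 0.098]
wrist_force: [0.2, -0.2, 0.4]
finger_gap: 57.3
```

```bash
python3 - <<'E'
from h import *
tt()
E
```

```text
p [485.3 280.2  23.4] r 560.4 az 0.524 yaw 0.098 te 0.0063 tf 0.1095 rot [ 3.1353 -0.1097  0.0983]
j [ 0.479  0.524  1.726 -0.065  0.793  1.996] t 9.12 F [ 0.2 -0.2  0.4] M [ 0.04  0.03 -0.04] gap 57.3
```

Emit:
drive_tool(steps=[{"delta_pos":[0,0,0],"yaw":0,"hand":50},{"delta_pos":[0,0,15],"yaw":0,"hand":50},{"delta_pos":[0,0,30],"yaw":0,"hand":50},{"delta_pos":[0,0,40],"yaw":0,"hand":50},{"delta_pos":[0,0,40],"yaw":0,"hand":50}])

```text
clock: 9.53
eef_pos: [484.0, 279.6, 148.3]
eef_rot: [3.134, -0.106, 0.099]
wrist_force: [2.2, 0.7, -1.1]
finger_gap: 55.7
```

```bash
python3 - <<'E'
from h import *
tt()
c=manip.camera('wrist');np.savez('w4.npz',**c);cv2.imwrite('pics/w4.png',c['frame'][:,:,::-1])
E
```

```text
p [484.  279.6 148.3] r 558.9 az 0.524 yaw 0.099 te 0.0077 tf 0.1059 rot [ 3.1339 -0.1061  0.0986]
j [ 0.479  0.343  1.649 -0.053  1.055  1.976] t 9.53 F [ 2.2  0.7 -1.1] M [-0.    0.04 -0.04] gap 55.7
```

View pics/w4.png

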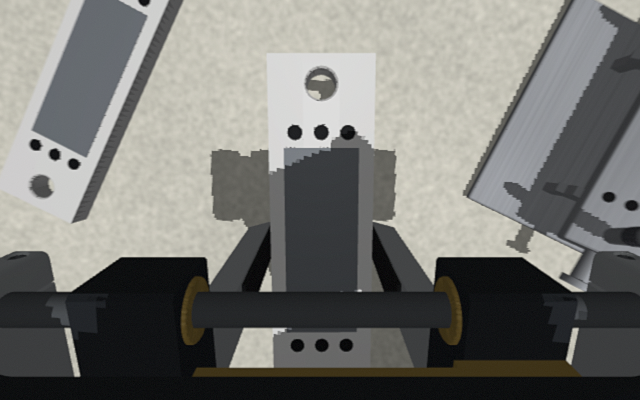

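Emit:
drive_tool(steps=[{"delta_pos":[5,-12,36],"yaw":0,"hand":50},{"delta_pos":[8,-22,30],"yaw":0,"hand":50},{"delta_pos":[10,-28,25],"yaw":0,"hand":50},{"delta_pos":[12,-33,15],"yaw":0,"hand":50},{"delta_pos":[12,-36,8],"yaw":0.08,"hand":50}])

```text
clock: 10.0
eef_pos: [532.2, 148.3, 263.8]
eef_rot: [3.135, -0.111, 0.179]
wrist_force: [-0.0, 0.1, -2.4]
finger_gap: 56.0
```

Emit:
drive_tool(steps=[{"delta_pos":[12,-38,0],"yaw":0.08,"hand":50},{"delta_pos":[12,-38,0],"yaw":0.08,"hand":50},{"delta_pos":[12,-38,0],"yaw":0.08,"hand":50},{"delta_pos":[12,-38,0],"yaw":0.08,"hand":50},{"delta_pos":[12,-38,0],"yaw":0.08,"hand":50}])

```text
clock: 10.42
eef_pos: [591.7, -43.1, 261.2]
eef_rot: [3.135, -0.108, 0.582]
wrist_force: [1.9, 1.0, -1.2]
finger_gap: 55.8
```

Emit:
drive_tool(steps=[{"delta_pos":[12,-38,0],"yaw":0.08,"hand":50},{"delta_pos":[12,-38,0],"yaw":0.08,"hand":50},{"delta_pos":[12,-38,0],"yaw":0.08,"hand":50},{"delta_pos":[12,-38,0],"yaw":0.08,"hand":50},{"delta_pos":[12,-38,0],"yaw":0.08,"hand":50}])

```text
clock: 10.83
eef_pos: [651.7, -233.1, 260.9]
eef_rot: [3.135, -0.108, 0.982]
wrist_force: [0.4, -0.3, -1.5]
finger_gap: 55.6
```

```bash
cat >> h.py <<'E'
def Rs(yaw,tilt=0.):
    y=np.array([np.cos(yaw),np.sin(yaw),0]);z=np.sin(tilt)*np.array([-np.sin(yaw),np.cos(yaw),0])+np.cos(tilt)*np.array([0,0,1])
    return np.stack([np.cross(y,z),y,z],1)
def rel(slab_yaw,tool_rot): return Rs(slab_yaw).T@R(tool_rot)
def slab(REL):
    S=R(manip.read_state()['eef_rot'])@REL.T
    y=S[:,1];x=S[:,0];yaw=np.arctan2(y[1],y[0])
    print('slab yaw %.4f  elev_y %.4f rad  tilt %.4f rad (x elev)'%(yaw,np.arcsin(y[2]),np.arcsin(x[2]))); return S
E
python3 - <<'E'
from h import *
tt()
REL=rel(.0988,[3.1345,-.108,.0985]);np.save('rel1.npy',REL);slab(REL)
E
```

```text
p [ 651.7 -233.1  260.9] r 692.1 az -0.343 yaw 0.982 te 0.0067 tf 0.1078 rot [ 3.1349 -0.1081  0.9822]
j [-0.435  0.596  1.016  0.106  1.507  0.148] t 10.83 F [ 0.4 -0.3 -1.5] M [-0.02  0.03  0.04] gap 55.6
slab yaw 0.9826  elev_y 0.0001 rad  tilt -0.0004 rad (x elev)
```

Emit:
drive_tool(steps=[{"delta_pos":[33,-17,15],"yaw":0.08,"hand":50},{"delta_pos":[33,-17,15],"yaw":0.07,"hand":50},{"delta_pos":[33,-17,15],"yaw":0,"hand":50},{"delta_pos":[36,-17,8],"yaw":0,"hand":50},{"delta_pos":[36,-17,8],"yaw":0,"hand":50}])

```text
clock: 11.25
eef_pos: [752.6, -282.1, 297.3]
eef_rot: [3.122, -0.11, 1.084]
wrist_force: [0.3, -0.6, -1.3]
finger_gap: 55.8
```

```bash
python3 - <<'E'
from h import *
tt();slab(np.load('rel1.npy'))
E
```

```text
p [ 752.6 -282.1  297.3] r 803.7 az -0.359 yaw 1.084 te 0.0192 tf 0.1101 rot [ 3.1223 -0.1104  1.0837]
j [-0.439  0.997  0.262  0.114  1.855  0.083] t 11.25 F [ 0.3 -0.6 -1.3] M [-0.08  0.05 -0.01] gap 55.8
slab yaw 1.0827  elev_y 0.0024 rad  tilt 0.0121 rad (x elev)
```

Emit:
drive_tool(steps=[{"delta_pos":[36,-17,8],"yaw":0,"hand":50},{"delta_pos":[36,-17,8],"yaw":0,"hand":50},{"delta_pos":[36,-17,8],"yaw":0,"hand":50},{"delta_pos":[36,-17,8],"yaw":0,"hand":50},{"delta_pos":[36,-17,8],"yaw":0,"hand":50}])

```text
clock: 11.67
eef_pos: [787.0, -305.6, 274.2]
eef_rot: [3.01, -0.125, 1.085]
wrist_force: [0.5, -0.3, -2.7]
finger_gap: 55.8
```

```bash
python3 - <<'E'
from h import *
tt();slab(np.load('rel1.npy'))
E
```

```text
p [ 787.  -305.6  274.2] r 844.2 az -0.37 yaw 1.085 te 0.1314 tf 0.1236 rot [ 3.0098 -0.125   1.0847]
j [-0.449  1.044  0.236  0.12   1.723  0.071] t 11.67 F [ 0.5 -0.3 -2.7] M [-0.11  0.14  0.01] gap 55.8
slab yaw 1.0716  elev_y 0.0178 rad  tilt 0.1237 rad (x elev)
```

Emit:
drive_tool(steps=[{"delta_pos":[35,-17,14],"yaw":0.1,"hand":50},{"delta_pos":[35,-17,14],"yaw":0.05,"hand":50},{"delta_pos":[35,-17,14],"yaw":0,"hand":50},{"delta_pos":[35,-17,14],"yaw":0,"hand":50},{"delta_pos":[35,-17,14],"yaw":0,"hand":50}])

```text
clock: 12.08
eef_pos: [808.1, -322.5, 281.9]
eef_rot: [2.884, -0.123, 1.232]
wrist_force: [-0.1, -0.3, -1.4]
finger_gap: 55.6
```

```bash
python3 - <<'E'
from h import *
tt();slab(np.load('rel1.npy'))
E
```

```text
p [ 808.1 -322.5  281.9] r 870.0 az -0.38 yaw 1.232 te 0.2549 tf 0.1182 rot [ 2.8838 -0.1226  1.2324]
j [-0.466  1.042  0.236  0.15   1.62  -0.085] t 12.08 F [-0.1 -0.3 -1.4] M [-0.06  0.24 -0.02] gap 55.6
slab yaw 1.2059  elev_y 0.0178 rad  tilt 0.2487 rad (x elev)
```

Emit:
drive_tool(steps=[{"delta_pos":[35,-17,14],"yaw":0.08,"hand":50},{"delta_pos":[35,-17,14],"yaw":0,"hand":50},{"delta_pos":[35,-17,14],"yaw":0,"hand":50},{"delta_pos":[35,-17,14],"yaw":0,"hand":50},{"delta_pos":[35,-17,14],"yaw":0,"hand":50}])

```text
clock: 12.5
eef_pos: [831.7, -338.0, 289.5]
eef_rot: [2.76, -0.108, 1.308]
wrist_force: [-0.2, 0.5, -1.7]
finger_gap: 56.0
```

```bash
python3 - <<'E'
from h import *
tt();slab(np.load('rel1.npy'))
E
```

```text
p [ 831.7 -338.   289.5] r 897.7 az -0.386 yaw 1.308 te 0.3722 tf 0.1005 rot [ 2.7602 -0.1084  1.3079]
j [-0.477  1.044  0.236  0.179  1.507 -0.172] t 12.5 F [-0.2  0.5 -1.7] M [-0.    0.24 -0.05] gap 56.0
slab yaw 1.2687  elev_y 0.0078 rad  tilt 0.3720 rad (x elev)
```

Emit:
drive_tool(steps=[{"delta_pos":[35,-17,14],"yaw":0,"hand":50},{"delta_pos":[35,-17,14],"yaw":0,"hand":50},{"delta_pos":[35,-17,14],"yaw":0,"hand":50},{"delta_pos":[35,-17,14],"yaw":0,"hand":50},{"delta_pos":[35,-17,14],"yaw":0,"hand":50}])

```text
clock: 12.92
eef_pos: [857.2, -353.7, 298.4]
eef_rot: [2.639, -0.095, 1.302]
wrist_force: [-0.2, -1.0, -2.2]
finger_gap: 55.6
```

Emit:
drive_tool(steps=[{"delta_pos":[0,0,0],"yaw":0,"hand":50}])

```text
clock: 13.0
eef_pos: [857.1, -353.7, 298.1]
eef_rot: [2.64, -0.095, 1.302]
wrist_force: [-0.1, 0.6, -1.1]
finger_gap: 55.7
```

```bash
python3 - <<'E'
from h import *
tt();slab(np.load('rel1.npy'))
E
```

```text
p [ 857.1 -353.7  298.1] r 927.2 az -0.391 yaw 1.302 te 0.4811 tf 0.0830 rot [ 2.6397 -0.0949  1.302 ]
j [-0.481  1.049  0.236  0.187  1.381 -0.179] t 13.0 F [-0.1  0.6 -1.1] M [0.03 0.34 0.  ] gap 55.7
slab yaw 1.2511  elev_y -0.0004 rad  tilt 0.4924 rad (x elev)
```

Emit:
drive_tool(steps=[{"delta_pos":[35,-17,14],"yaw":0,"hand":50},{"delta_pos":[10,-5,4],"yaw":0,"hand":50},{"delta_pos":[0,0,0],"yaw":0,"hand":50}])

```text
clock: 13.25
eef_pos: [863.1, -357.5, 300.4]
eef_rot: [2.611, -0.092, 1.301]
wrist_force: [0.6, -0.0, -1.7]
finger_gap: 55.6
```

```bash
python3 - <<'E'
from h import *
tt();slab(np.load('rel1.npy'))
E
```

```text
p [ 863.1 -357.5  300.4] r 934.2 az -0.393 yaw 1.301 te 0.5062 tf 0.0788 rot [ 2.6108 -0.0916  1.3008]
j [-0.482  1.051  0.236  0.189  1.351 -0.181] t 13.25 F [ 0.6 -0.  -1.7] M [0.06 0.37 0.03] gap 55.6
slab yaw 1.2472  elev_y -0.0022 rad  tilt 0.5213 rad (x elev)
```

```bash
cat >> h.py <<'E'
TILT=np.pi/6
def goal(REL,off_tool,yaw=-.341,mid=np.array([587.,69.7,147.4]),s=102.):
    """TCP for part reference point at height s (mm along n above seat origin)"""
    M=Rs(yaw,TILT);O=mid-72*M[:,2];Rt=M@REL
    p=O+s*M[:,2]-Rt@off_tool
    st_=manip.read_state();Rc=R(st_['eef_rot'])@REL.T
    d=p-st_['eef_pos'];dyaw=yaw-np.arctan2(Rc[1,1],Rc[0,1])
    print('goal TCP',p.round(1),'delta',d.round(1),'dyaw %.3f'%dyaw)
    return p
E
python3 - <<'E'
from h import *
REL=np.load('rel1.npy')
off=R([3.1345,-.108,.0985]).T@np.array([-.3,-.2,-15.]);np.save('off1.npy',off);print(off)
goal(REL,off,s=110.)
E
```

```text
[-1.93321253  0.06399828 14.87913282]
goal TCP [596.2  94.7 193.2] delta [-266.9  452.2 -107.2] dyaw -1.588
```

Emit:
drive_tool(steps=[{"delta_pos":[-30,12,0],"yaw":-0.1,"hand":50},{"delta_pos":[-30,20,0],"yaw":-0.12,"hand":50},{"delta_pos":[-26,30,0],"yaw":-0.12,"hand":50},{"delta_pos":[-22,34,0],"yaw":-0.12,"hand":50},{"delta_pos":[-22,34,0],"yaw":-0.12,"hand":50}])

```text
clock: 13.67
eef_pos: [778.6, -260.7, 302.7]
eef_rot: [2.615, -0.093, 0.878]
wrist_force: [3.0, 0.1, -0.6]
finger_gap: 55.8
```

```bash
python3 - <<'E'
from h import *
REL=np.load('rel1.npy')
tt();slab(REL);goal(REL,np.load('off1.npy'),s=110.)
E
```

```text
p [ 778.6 -260.7  302.7] r 821.1 az -0.323 yaw 0.878 te 0.5025 tf 0.0800 rot [ 2.6151 -0.0927  0.8775]
j [-0.337  0.622  0.957 -0.117  1.04   0.414] t 13.67 F [ 3.   0.1 -0.6] M [ 0.21  0.29 -0.02] gap 55.8
slab yaw 0.8242  elev_y -0.0013 rad  tilt 0.5169 rad (x elev)
goal TCP [596.2  94.7 193.2] delta [-182.3  355.4 -109.5] dyaw -1.165
```

Emit:
drive_tool(steps=[{"delta_pos":[-18,35,0],"yaw":-0.12,"hand":50},{"delta_pos":[-18,35,0],"yaw":-0.12,"hand":50},{"delta_pos":[-18,35,0],"yaw":-0.12,"hand":50},{"delta_pos":[-18,35,0],"yaw":-0.12,"hand":50},{"delta_pos":[-18,35,0],"yaw":-0.12,"hand":50}])

```text
clock: 14.08
eef_pos: [697.4, -99.9, 303.1]
eef_rot: [2.618, -0.093, 0.33]
wrist_force: [-0.0, 0.1, -2.3]
finger_gap: 55.6
```

```bash
python3 - <<'E'
from h import *
REL=np.load('rel1.npy')
tt();slab(REL);goal(REL,np.load('off1.npy'),s=110.)
E
```

```text
p [697.4 -99.9 303.1] r 704.5 az -0.142 yaw 0.33 te 0.5001 tf 0.0800 rot [ 2.6179 -0.0926  0.3296]
j [-0.036  0.474  1.178 -0.481  1.242  1.33 ] t 14.08 F [-0.   0.1 -2.3] M [0.43 0.12 0.01] gap 55.6
slab yaw 0.2766  elev_y -0.0016 rad  tilt 0.5141 rad (x elev)
goal TCP [596.2  94.7 193.2] delta [-101.2  194.6 -109.9] dyaw -0.618
```

Emit:
drive_tool(steps=[{"delta_pos":[-18,35,0],"yaw":-0.12,"hand":50},{"delta_pos":[-18,35,0],"yaw":-0.12,"hand":50},{"delta_pos":[-18,35,0],"yaw":-0.12,"hand":50},{"delta_pos":[-18,35,0],"yaw":-0.12,"hand":50},{"delta_pos":[-18,35,0],"yaw":-0.12,"hand":50}])

```text
clock: 14.5
eef_pos: [607.4, 75.9, 303.0]
eef_rot: [2.619, -0.092, -0.27]
wrist_force: [0.3, 0.0, -1.9]
finger_gap: 55.8
```

```bash
python3 - <<'E'
from h import *
REL=np.load('rel1.npy')
tt();slab(REL);goal(REL,np.load('off1.npy'),s=110.)
E
```

```text
p [607.4  75.9 303. ] r 612.2 az 0.124 yaw -0.27 te 0.4994 tf 0.0798 rot [ 2.6187 -0.0922 -0.2696]
j [ 0.26   0.515  1.118 -0.495  1.701  2.108] t 14.5 F [ 0.3  0.  -1.9] M [ 0.45 -0.11  0.06] gap 55.8
slab yaw -0.3225  elev_y -0.0020 rad  tilt 0.5134 rad (x elev)
goal TCP [596.2  94.7 193.2] delta [ -11.2   18.8 -109.7] dyaw -0.018
```

Emit:
drive_tool(steps=[{"delta_pos":[-4,6,-36],"yaw":-0.018,"hand":50},{"delta_pos":[-4,6,-36],"yaw":0,"hand":50},{"delta_pos":[-3,7,-33],"yaw":0,"hand":50},{"delta_pos":[0,0,0],"yaw":0,"hand":50}])

```text
clock: 14.83
eef_pos: [595.3, 93.7, 191.1]
eef_rot: [2.615, -0.083, -0.281]
wrist_force: [-0.0, -0.1, -2.8]
finger_gap: 56.0
```

```bash
python3 - <<'E'
from h import *
REL=np.load('rel1.npy')
tt();slab(REL);goal(REL,np.load('off1.npy'),s=110.)
for n in ['wrist','scene','top']:
    c=manip.camera(n);np.savez(f'{n}5.npz',**c);f=c['frame'][:,:,::-1]
    if n=='scene': f=cv2.resize(f[130:290,250:430],None,fx=4,fy=4,interpolation=2)
    if n=='top': f=cv2.resize(f[110:250,240:420],None,fx=4,fy=4,interpolation=2)
    cv2.imwrite(f'pics/{n}5.png',f)
E
```

```text
p [595.3  93.7 191.1] r 602.6 az 0.156 yaw -0.281 te 0.5025 tf 0.0716 rot [ 2.6151 -0.0829 -0.2807]
j [ 0.29   0.582  1.276 -0.48   1.53   2.244] t 14.83 F [-0.  -0.1 -2.8] M [ 0.48  0.03 -0.02] gap 56.0
slab yaw -0.3340  elev_y -0.0111 rad  tilt 0.5175 rad (x elev)
goal TCP [596.2  94.7 193.2] delta [0.9 1.  2.1] dyaw -0.007
```

View pics/wrist5.png

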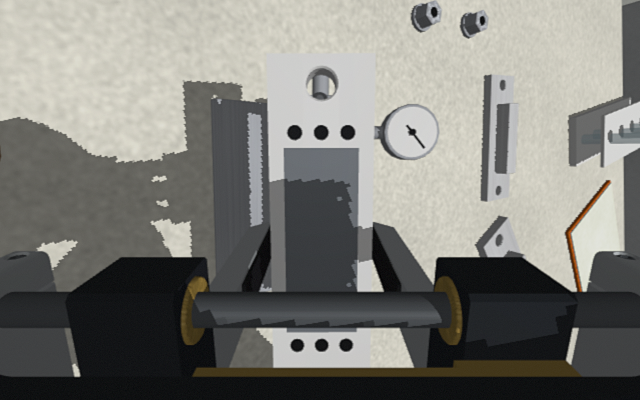

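View pics/scene5.png

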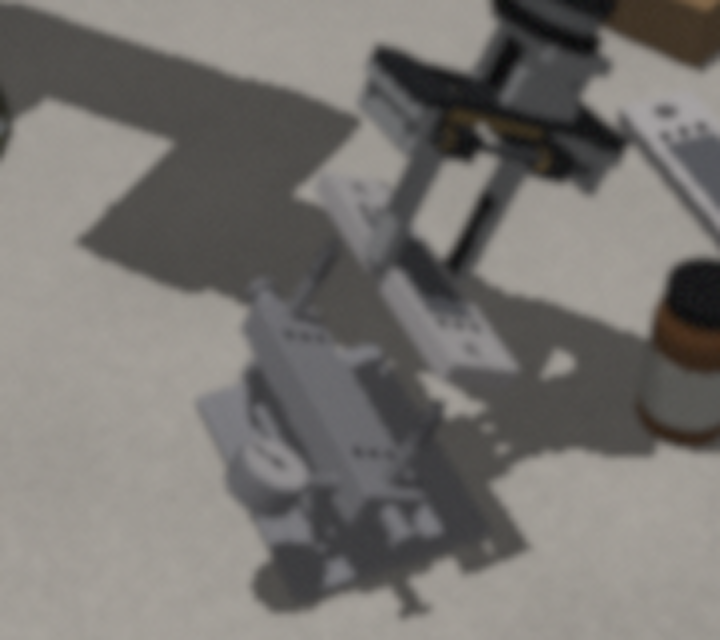

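View pics/top5.png

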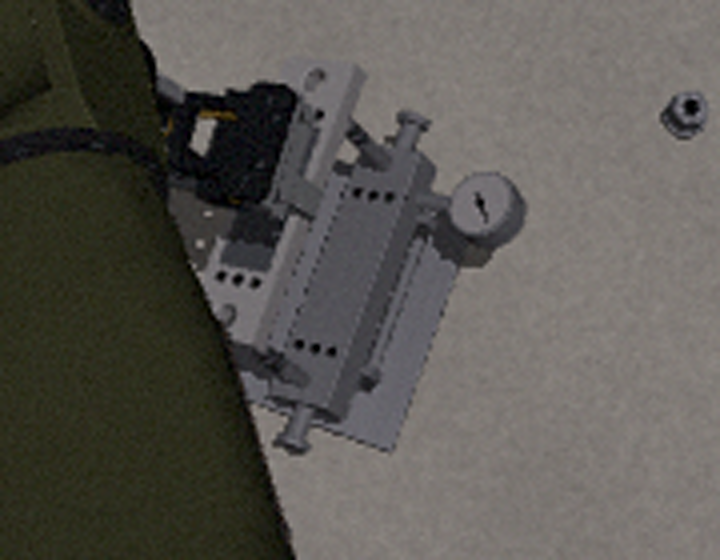

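```bash
python3 - <<'E'
import numpy as np,cv2
c=np.load('wrist5.npz');im=c['frame'][50:125,255:390,::-1]
cv2.imwrite('pics/w5c.png',cv2.resize(im,None,fx=5.8,fy=5.8,interpolation=cv2.INTER_CUBIC))
z=c['range_z'];print(z[84,270:374:6].round(0)); print(z[66:106:3,321].round(0)); print(z[66:106:3,300].round(0))
E
```

```text
[170. 169. 169. 170. 169. 169. 173. 369. 287. 287. 380. 174. 170. 170.
 171. 170. 170. 171.]
[169. 172. 179. 284. 285. 286. 287. 288. 287. 218. 211. 211. 171. 172.]
[169. 170. 169. 169. 170. 170. 169. 171. 170. 171. 171. 171. 172. 171.]
```

View pics/w5c.png

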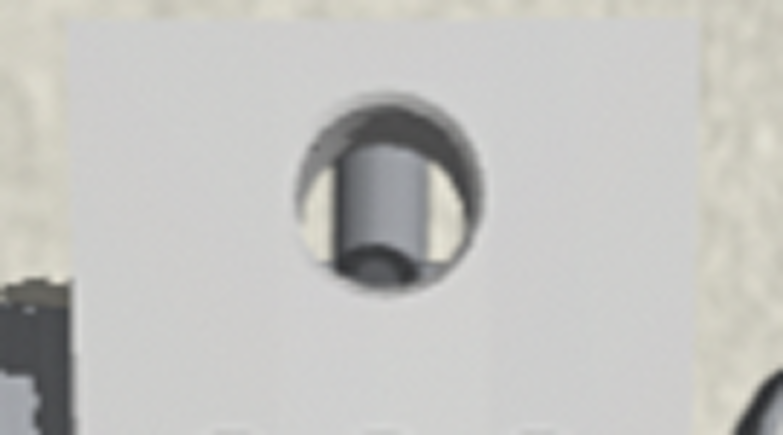

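```bash
python3 - <<'E'
from h import *
c=dict(np.load('wrist5.npz'));P=cloud(c)
m=np.zeros((400,640),bool);m[58:66,272:370]=1;m[103:122,272:285]=1;m[103:122,360:372]=1;m[66:103,272:298]=1;m[66:103,346:370]=1
Q=P[m];c0=Q.mean(0);n=np.linalg.svd(Q-c0)[2][2];n*=np.sign(n[2]);print('plane n',n,'tilt',np.arccos(n[2]),'dir',np.arctan2(-n[0],n[1]))
REL=np.load('rel1.npy');S=slab(REL);print('slab n pred',S[:,2])
def at(u,v,z):
    K=c['intrinsics'];return R(c['attitude'])@np.array([(u-K[0,2])/K[0,0]*z,(v-K[1,2])/K[1,1]*z,z])+c['position']
K=c['intrinsics']
d=at(322.2,83.3,1)-c['position'];H=c['position']+d*((c0-c['position'])@n)/(d@n)
T=at(320,96.2,212);print('H',H,'T',T)
y=S[:,1]-n*(S[:,1]@n);y/=np.linalg.norm(y);x=np.cross(y,n)
v=T-H;print('tip rel hole in slab frame x,y,z',v@x,v@y,v@n)
# left/right edges of slab
for u in (267,375.5): 
    d=at(u,62,1)-c['position'];E=c['position']+d*((c0-c['position'])@n)/(d@n);print('edge x',(E-H)@x)
# far end edge
d=at(321,53.2,1)-c['position'];E=c['position']+d*((c0-c['position'])@n)/(d@n);print('end y',(E-H)@y)
off=np.load('off1.npy');s=manip.read_state();print('pred H',s['eef_pos']+R(s['eef_rot'])@off+S@np.array([0,85,8]))
E
```

```text
Traceback (most recent call last):
numpy.linalg.LinAlgError: SVD did not converge
```

```bash
cat > holes.py <<'E'
from h import *
def holes(c,mask,hpx,tpx,tz,REL):
    P=cloud(c);Q=P[mask];Q=Q[np.isfinite(Q).all(1)];c0=np.median(Q,0)
    Q=Q[np.linalg.norm(Q-c0,axis=1)<80];c0=Q.mean(0);n=np.linalg.svd(Q-c0,full_matrices=False)[2][2];n*=np.sign(n[2])
    print('plane n',n.round(4),'tilt %.4f'%np.arccos(n[2]),'dir %.4f'%np.arctan2(-n[0],n[1]))
    S=slab(REL);print('slab n pred',S[:,2].round(4))
    K=c['intrinsics'];o=c['position']
    D=lambda u,v:R(c['attitude'])@np.array([(u-K[0,2])/K[0,0],(v-K[1,2])/K[1,1],1])
    pl=lambda u,v:o+D(u,v)*((c0-o)@n)/(D(u,v)@n)
    H=pl(*hpx);T=o+D(*tpx)*tz
    y=S[:,1]-n*(S[:,1]@n);y/=np.linalg.norm(y);x=np.cross(y,n);v=T-H
    print('H',H.round(1),'T',T.round(1),'tip rel hole x %.1f y %.1f z %.1f'%(v@x,v@y,v@n),'x',x.round(3),'y',y.round(3))
    return pl,H,x,y,n
E
python3 - <<'E'
from holes import *
c=dict(np.load('wrist5.npz'))
m=np.zeros((400,640),bool);m[58:66,272:370]=1;m[103:122,272:285]=1;m[103:122,360:372]=1;m[66:103,272:298]=1;m[66:103,346:370]=1
REL=np.load('rel1.npy')
pl,H,x,y,n=holes(c,m,(322.2,83.3),(320,96.2),212,REL)
for u in (267,375.5): print('edge x',(pl(u,62)-H)@x)
print('end y',(pl(321,53.2)-H)@y)
off=np.load('off1.npy');s=manip.read_state();S=R(s['eef_rot'])@REL.T;print('pred H',s['eef_pos']+R(s['eef_rot'])@off+S@np.array([0,85,8]))
E
```

```text
plane n [0.1734 0.4641 0.8686] tilt 0.5184 dir -0.3576
slab yaw -0.3351  elev_y -0.0005 rad  tilt 0.5115 rad (x elev)
slab n pred [0.1614 0.4621 0.872 ]
H [673.6  60.4 184.9] T [667.2  41.3 147.4] tip rel hole x -1.0 y 0.8 z -42.5 x [-0.285 -0.82   0.495] y [ 0.943 -0.334 -0.01 ]
edge x -28.409572402246507
edge x 27.37897388497053
end y 14.892603490808115
pred H [677.38549     61.48470521 193.64141055]
```

```bash
python3 - <<'E'
from holes import *
for f,tp in (('w4.npz',[484.,279.6,148.3]),('wrist5.npz',[595.3,93.7,191.1])):
    c=dict(np.load(f));P=cloud(c)
    Q=P[60:78,275:305].reshape(-1,3);print(f,np.nanmedian(Q,0), np.nanmedian(P[135:200,300:340].reshape(-1,3),0),np.nanmedian(P[335:355,330:360].reshape(-1,3),0))
    print('cam-tcp',c['position']-tp)
E
```

```text
w4.npz [573.84316526 303.78952134 141.50478764] [525.08813372 283.53139662 141.92214705] [425.33395235 259.48281112 142.11560477]
cam-tcp [ 48.24987595   5.13978243 169.26877589]
wrist5.npz [685.22447584  71.97654342 176.55116339] [633.21636359  75.91989479 184.85529501] [533.38729284  97.67642098 193.27425933]
cam-tcp [ 74.71877166  61.89759926 146.22325907]
```

```bash
python3 - <<'E'
from holes import *
REL=np.load('rel1.npy')
c=dict(np.load('wrist5.npz'));P=cloud(c)
m=np.zeros((400,640),bool);m[58:66,275:368]=1;m[66:140,275:298]=1;m[66:140,346:366]=1;m[155:230,290:352]=1;m[335:358,285:290]=1;m[334:340,295:360]=1;m[352:360,280:360]=1
Q=P[m];Q=Q[np.isfinite(Q).all(1)]
c0=np.median(Q,0)
for _ in range(5):
    n=np.linalg.svd(Q-Q.mean(0),full_matrices=False)[2][2];n*=np.sign(n[2]);r=(Q-Q.mean(0))@n;Q=Q[abs(r)<max(2.5,2*r.std())]
print(len(Q),n,r.std(),np.arccos(n[2]),np.arctan2(-n[0],n[1]))
S=R([2.6151,-.0829,-.2807])@REL.T;print(S[:,2])
tcp=np.array([595.3,93.7,191.1]);Rt=R([2.6151,-.0829,-.2807]);off=np.load('off1.npy')
mid=tcp+Rt@off;print('mid pred',mid,'dist top plane above mid',(Q.mean(0)-mid)@n)
print('cam att pred check', (Rt.T@(c['position']-tcp)), (R([3.1339,-.1061,.0986]).T@(dict(np.load('w4.npz'))['position']-[484,279.6,148.3])))
print(Rt.T@R(c['attitude'])-R([3.1339,-.1061,.0986]).T@R(dict(np.load('w4.npz'))['attitude']))
E
```

```text
9641 [0.17387417 0.46400417 0.86860112] 0.6561021367887595 0.518424133301709 -0.3585299518283916
[0.17125156 0.46419359 0.86902083]
mid pred [592.38317413  86.70199766 178.15202371] dist top plane above mid 7.8853722352265265
cam att pred check [  66.56737971    1.63494605 -162.36243418] [  66.17437444    0.89018831 -163.17642635]
[[ 1.52878650e-04  4.24944114e-05 -1.76320686e-04]
 [ 5.57146870e-08  1.26703414e-04  1.26583839e-04]
 [-9.33952533e-05 -1.76277775e-04 -4.25539604e-05]]
```

```bash
python3 - <<'E'
from h import *
REL=np.load('rel1.npy');off=np.load('off1.npy')
tt();slab(REL)
for s in (92,70,8):goal(REL,off,s=float(s),mid=np.array([586.8,69.8,147.4]))
print('tips now rel slab mid, slab frame:')
s=manip.read_state();S=R(s['eef_rot'])@REL.T;mid=s['eef_pos']+R(s['eef_rot'])@off
for T in ([667.2,41.3,147.4],[506.4,98.3,147.4]): print(S.T@(np.array(T)-mid))
E
```

```text
p [598.6  92.7 199.7] r 605.7 az 0.154 yaw -0.282 te 0.4978 tf 0.0812 rot [ 2.6205 -0.0938 -0.2823]
j [ 0.287  0.575  1.265 -0.482  1.534  2.241] t 14.98 F [ 0.8 -0.  -0.9] M [ 0.41 -0.04 -0.02] gap 55.6
slab yaw -0.3351  elev_y -0.0005 rad  tilt 0.5115 rad (x elev)
goal TCP [593.   86.3 177.6] delta [ -5.6  -6.4 -22.1] dyaw -0.006
goal TCP [589.3  76.  158.6] delta [ -9.3 -16.7 -41.1] dyaw -0.006
goal TCP [579.   46.7 104.9] delta [-19.6 -46.  -94.8] dyaw -0.006
tips now rel slab mid, slab frame:
[ -3.09198004  82.04123666 -43.29444375]
[ -3.96626833 -88.55982123 -42.90116836]
```

Emit:
drive_tool(steps=[{"delta_pos":[-2,-2,-7],"yaw":-0.006,"hand":50},{"delta_pos":[-2,-2,-8],"yaw":0,"hand":50},{"delta_pos":[-1.6,-2.4,-7],"yaw":0,"hand":50},{"delta_pos":[0,0,0],"yaw":0,"hand":50},{"delta_pos":[0,0,0],"yaw":0,"hand":50}])

```text
clock: 15.4
eef_pos: [592.0, 86.1, 175.2]
eef_rot: [2.619, -0.091, -0.288]
wrist_force: [0.8, -0.1, -2.3]
finger_gap: 56.4
```

```bash
cat >> h.py <<'E'
TIPS=([667.2,41.3,147.4],[506.4,98.3,147.4])
def chk(ss,REL,off):
    tt();slab(REL)
    for s in ss: goal(REL,off,s=float(s),mid=np.array([586.8,69.8,147.4]))
    s=manip.read_state();S=R(s['eef_rot'])@REL.T;mid=s['eef_pos']+R(s['eef_rot'])@off
    for T in TIPS: print('tip in slab frame',(S.T@(np.array(T)-mid)).round(1))
E
python3 - <<'E'
from h import *
chk((92,70,40,8),np.load('rel1.npy'),np.load('off1.npy'))
c=manip.camera('wrist');np.savez('w6.npz',**c)
cv2.imwrite('pics/w6.png',cv2.resize(c['frame'][50:125,255:390,::-1],None,fx=5.8,fy=5.8,interpolation=2))
E
```

```text
p [592.   86.1 175.2] r 598.3 az 0.144 yaw -0.288 te 0.4990 tf 0.0787 rot [ 2.6191 -0.0909 -0.2884]
j [ 0.28   0.582  1.314 -0.483  1.487  2.264] t 15.4 F [ 0.8 -0.1 -2.3] M [ 0.47 -0.05 -0.01] gap 56.4
slab yaw -0.3412  elev_y -0.0033 rad  tilt 0.5130 rad (x elev)
goal TCP [593.   86.3 177.6] delta [1.  0.2 2.4] dyaw 0.000
goal TCP [589.3  76.  158.6] delta [ -2.7 -10.2 -16.6] dyaw 0.000
goal TCP [584.3  61.8 132.6] delta [ -7.7 -24.3 -42.6] dyaw 0.000
goal TCP [579.   46.7 104.9] delta [-13.1 -39.4 -70.3] dyaw 0.000
tip in slab frame [  1.2  86.2 -17.4]
tip in slab frame [  1.  -84.4 -17.9]
```

View pics/w6.png

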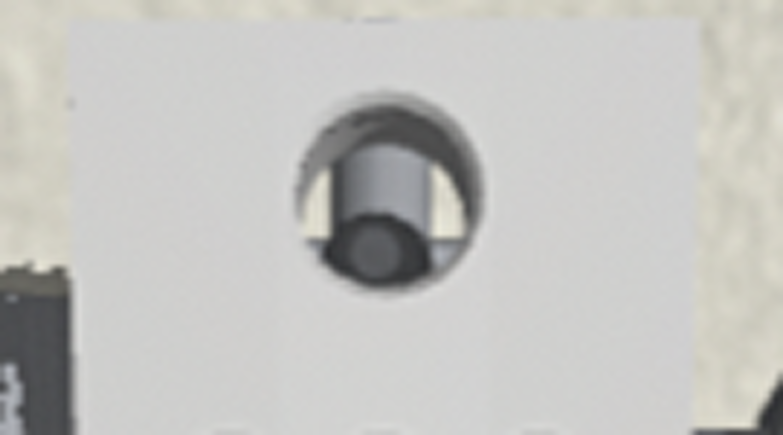

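Emit:
drive_tool(steps=[{"delta_pos":[-1.5,-4.3,-8],"yaw":0,"hand":50},{"delta_pos":[-1.5,-4.3,-8],"yaw":0,"hand":50},{"delta_pos":[-1.5,-4.3,-8],"yaw":0,"hand":50},{"delta_pos":[0,0,0],"yaw":0,"hand":50}])

```text
clock: 15.78
eef_pos: [586.6, 72.5, 149.1]
eef_rot: [2.618, -0.089, -0.289]
wrist_force: [0.3, 0.6, -2.8]
finger_gap: 55.8
```

```bash
python3 - <<'E'
from h import *
chk((40,8),np.load('rel1.npy'),np.load('off1.npy'))
c=manip.camera('wrist');np.savez('w6.npz',**c)
cv2.imwrite('pics/w7.png',cv2.resize(c['frame'][50:125,255:390,::-1],None,fx=5.8,fy=5.8,interpolation=2))
c=manip.camera('scene');cv2.imwrite('pics/s7.png',cv2.resize(c['frame'][130:290,250:430,::-1],None,fx=4,fy=4,interpolation=2))
E
```

```text
p [586.6  72.5 149.1] r 591.1 az 0.123 yaw -0.289 te 0.5002 tf 0.0766 rot [ 2.6178 -0.0885 -0.2885]
j [ 0.262  0.59   1.366 -0.491  1.428  2.276] t 15.78 F [ 0.3  0.6 -2.8] M [ 0.47 -0.02  0.03] gap 55.8
slab yaw -0.3415  elev_y -0.0056 rad  tilt 0.5145 rad (x elev)
goal TCP [584.3  61.8 132.6] delta [ -2.3 -10.7 -16.5] dyaw 0.001
goal TCP [579.   46.7 104.9] delta [ -7.7 -25.8 -44.2] dyaw 0.001
tip in slab frame [ 1.4 86.7 12.8]
tip in slab frame [  1.  -83.9  11.9]
```

View pics/w7.png

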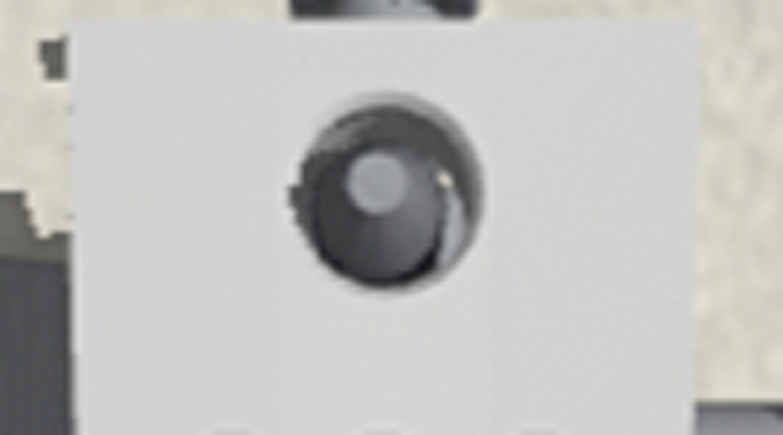

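View pics/s7.png

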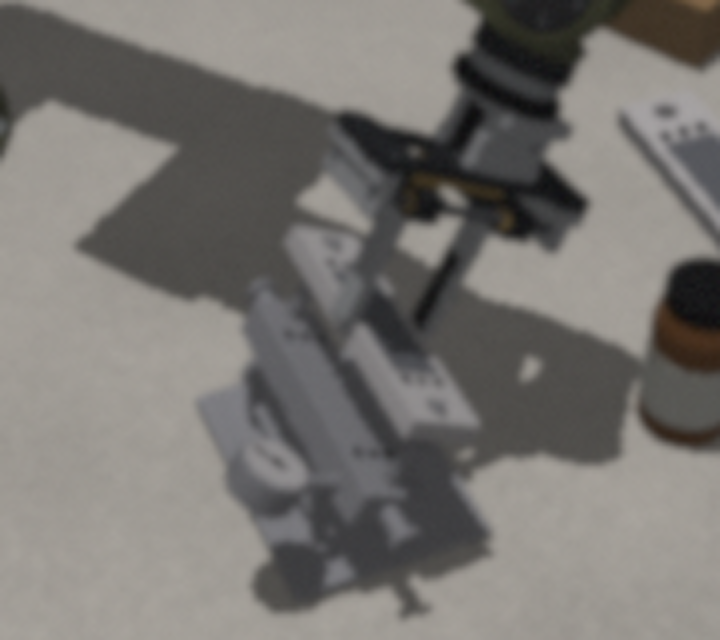

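Emit:
drive_tool(steps=[{"delta_pos":[-1.3,-3.9,-9.1],"yaw":0,"hand":50},{"delta_pos":[-1.6,-4.7,-8.6],"yaw":0,"hand":50},{"delta_pos":[-1.6,-4.7,-8.6],"yaw":0,"hand":50},{"delta_pos":[0,0,0],"yaw":0,"hand":50},{"delta_pos":[0,0,0],"yaw":0,"hand":50}])

```text
clock: 16.3
eef_pos: [582.8, 59.9, 124.4]
eef_rot: [2.619, -0.09, -0.288]
wrist_force: [0.7, -0.2, -2.1]
finger_gap: 55.6
```

```bash
python3 - <<'E'
from h import *
chk((8,),np.load('rel1.npy'),np.load('off1.npy'))
c=manip.camera('wrist');np.savez('w6.npz',**c)
cv2.imwrite('pics/w8.png',cv2.resize(c['frame'][20:180,220:440,::-1],None,fx=3.5,fy=3.5,interpolation=2))
E
```

```text
p [582.8  59.9 124.4] r 585.9 az 0.102 yaw -0.288 te 0.4993 tf 0.0781 rot [ 2.6187 -0.0903 -0.2884]
j [ 0.244  0.601  1.41  -0.5    1.37   2.289] t 16.3 F [ 0.7 -0.2 -2.1] M [0.5  0.   0.06] gap 55.6
slab yaw -0.3413  elev_y -0.0039 rad  tilt 0.5134 rad (x elev)
goal TCP [579.   46.7 104.9] delta [ -3.9 -13.1 -19.5] dyaw 0.000
tip in slab frame [ 2.  85.9 40.6]
tip in slab frame [  1.7 -84.7  40. ]
```

View pics/w8.png

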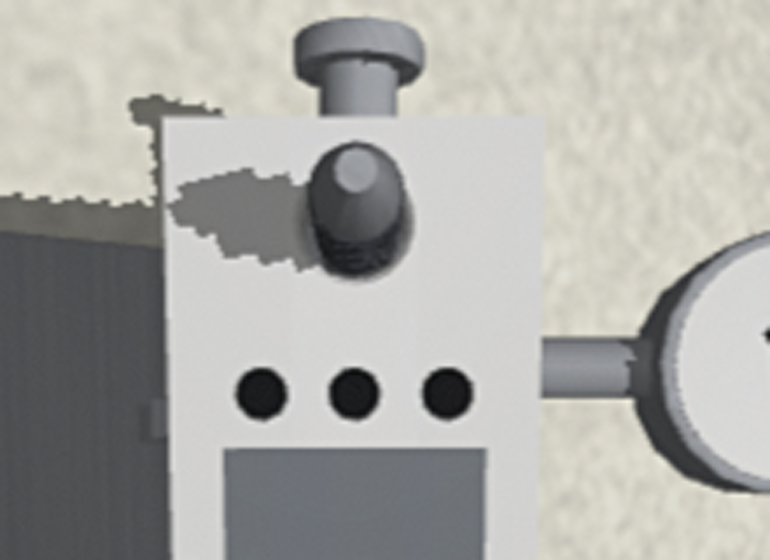

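Emit:
drive_tool(steps=[{"delta_pos":[-1.1,-3,-5.6],"yaw":0,"hand":50},{"delta_pos":[-1.1,-3,-5.6],"yaw":0,"hand":50},{"delta_pos":[-1.1,-3,-5.6],"yaw":0,"hand":50},{"delta_pos":[0,0,0],"yaw":0,"hand":50},{"delta_pos":[0,0,0],"yaw":0,"hand":50}])

```text
clock: 16.77
eef_pos: [579.7, 51.1, 107.8]
eef_rot: [2.619, -0.091, -0.288]
wrist_force: [-1.4, 0.3, -1.9]
finger_gap: 55.6
```

```bash
python3 - <<'E'
from h import *
chk((8,),np.load('rel1.npy'),np.load('off1.npy'))
E
```

```text
p [579.7  51.1 107.8] r 581.9 az 0.088 yaw -0.288 te 0.4991 tf 0.0785 rot [ 2.6191 -0.0908 -0.2882]
j [ 0.231  0.61   1.439 -0.508  1.331  2.298] t 16.77 F [-1.4  0.3 -1.9] M [ 0.45 -0.05  0.02] gap 55.6
slab yaw -0.3410  elev_y -0.0034 rad  tilt 0.5131 rad (x elev)
goal TCP [579.   46.7 104.9] delta [-0.7 -4.3 -2.9] dyaw 0.000
tip in slab frame [ 1.9 85.9 59.6]
tip in slab frame [  1.7 -84.7  59. ]
```

Emit:
drive_tool(steps=[{"delta_pos":[-0.3,-1,-1.8],"yaw":0,"hand":50},{"delta_pos":[-0.3,-1,-1.8],"yaw":0,"hand":50},{"delta_pos":[-0.2,-0.5,-0.9],"yaw":0,"hand":50},{"delta_pos":[0,0,0],"yaw":0,"hand":50},{"delta_pos":[0,0,0],"yaw":0,"hand":50}])

```text
clock: 17.18
eef_pos: [579.6, 49.5, 104.9]
eef_rot: [2.62, -0.093, -0.287]
wrist_force: [-1.8, 6.6, 8.3]
finger_gap: 55.7
```

```bash
python3 - <<'E'
from h import *
chk((8,),np.load('rel1.npy'),np.load('off1.npy'))
c=manip.camera('scene');np.savez('s9.npz',**c);cv2.imwrite('pics/s9.png',cv2.resize(c['frame'][130:290,250:430,::-1],None,fx=4,fy=4,interpolation=2))
E
```

```text
p [579.6  49.5 104.9] r 581.7 az 0.085 yaw -0.287 te 0.4978 tf 0.0807 rot [ 2.6205 -0.0932 -0.2872]
j [ 0.229  0.611  1.445 -0.51   1.321  2.3  ] t 17.18 F [-1.8  6.6  8.3] M [ 0.32  0.44 -0.11] gap 55.7
slab yaw -0.3399  elev_y -0.0011 rad  tilt 0.5116 rad (x elev)
goal TCP [579.   46.7 104.9] delta [-0.6 -2.8 -0. ] dyaw -0.001
tip in slab frame [ 2.  85.6 62.6]
tip in slab frame [  1.8 -85.   62.5]
```

View pics/s9.png

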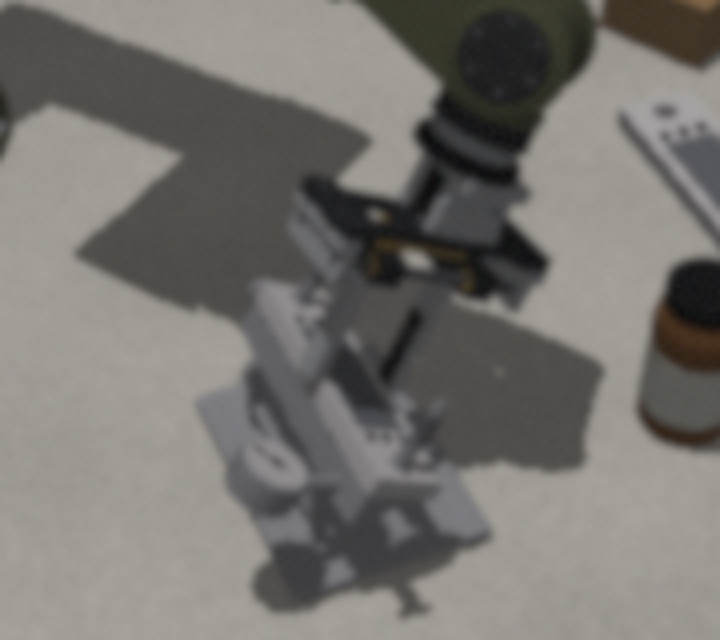

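Emit:
drive_tool(steps=[{"delta_pos":[0,0,0],"yaw":0,"hand":90},{"delta_pos":[0,0,0],"yaw":0,"hand":90},{"delta_pos":[0,0,0],"yaw":0,"hand":90},{"delta_pos":[0,0,0],"yaw":0,"hand":90}])

```text
clock: 17.57
eef_pos: [579.1, 48.6, 103.6]
eef_rot: [2.619, -0.091, -0.288]
wrist_force: [0.2, -0.0, -0.2]
finger_gap: 79.1
```

Emit:
drive_tool(steps=[{"delta_pos":[1.6,4.7,8.6],"yaw":0,"hand":90},{"delta_pos":[4,11,20],"yaw":0,"hand":90},{"delta_pos":[5,16,30],"yaw":0,"hand":90},{"delta_pos":[5,16,30],"yaw":0,"hand":90},{"delta_pos":[0,0,0],"yaw":0,"hand":90}])

```text
clock: 17.98
eef_pos: [596.8, 99.4, 198.9]
eef_rot: [2.625, -0.099, -0.287]
wrist_force: [0.0, 0.3, 0.7]
finger_gap: 90.2
```

```bash
python3 - <<'E'
from h import *
tt()
c=manip.camera('wrist');np.savez('w10.npz',**c);cv2.imwrite('pics/w10.png',c['frame'][:,:,::-1])
c=manip.camera('scene');np.savez('s10.npz',**c);cv2.imwrite('pics/s10.png',cv2.resize(c['frame'][130:290,250:430,::-1],None,fx=4,fy=4,interpolation=2))
E
```

```text
p [596.8  99.4 198.9] r 605.0 az 0.165 yaw -0.287 te 0.4942 tf 0.0861 rot [ 2.6247 -0.0992 -0.2865]
j [ 0.298  0.574  1.267 -0.478  1.533  2.257] t 17.98 F [0.  0.3 0.7] M [ 0.22 -0.04 -0.02] gap 90.2
```

View pics/w10.png

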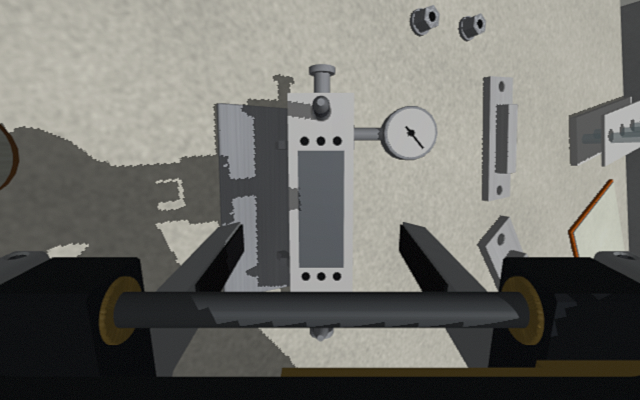

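View pics/s10.png

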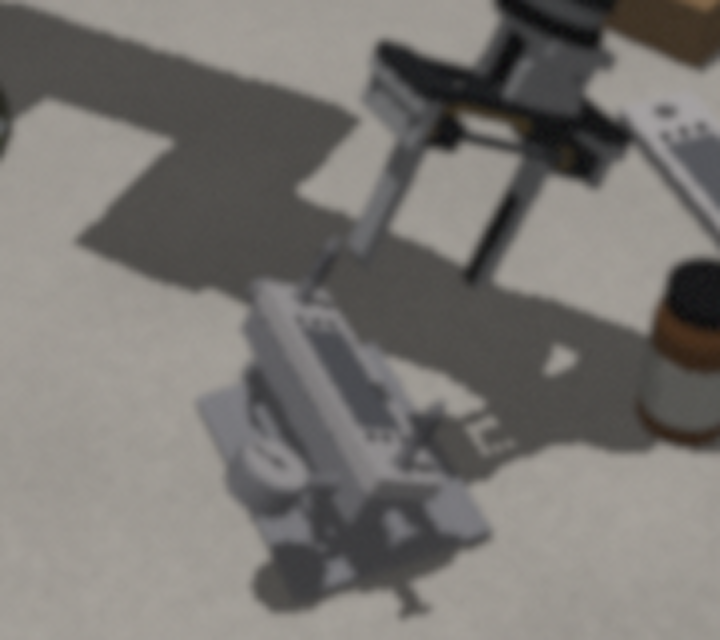

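```bash
cat > seat.py <<'E'
from h import *
def seat(c,m,iters=6):
    P=cloud(c);Q=P[m];Q=Q[np.isfinite(Q).all(1)]
    for _ in range(iters):
        c0=np.median(Q,0) if _==0 else Q.mean(0);n=np.linalg.svd(Q-c0,full_matrices=False)[2][2];n*=np.sign(n[2]);r=(Q-c0)@n;Q=Q[abs(r)<max(2.5,2*r.std())]
    M=Rs(-.341,TILT);O=np.array([586.8,69.8,147.4])-72*M[:,2]
    print(len(Q),'angle to manifold z %.4f'%np.arccos(min(1,n@M[:,2])),'height over seat',((Q.mean(0)-O)@M[:,2]).round(1),'at O %.1f'%(((c0-O)@n)/(M[:,2]@n)))
E
python3 - <<'E'
from seat import *
c=dict(np.load('w10.npz'));m=np.zeros((400,640),bool);m[152:265,300:342]=1;m[96:110,292:306]=1;m[110:285,291:296]=1
seat(c,m)
E
```

```text
5781 angle to manifold z 0.0061 height over seat 17.7 at O 17.7
```

Emit:
drive_tool(steps=[{"delta_pos":[5,12,30],"yaw":0,"hand":94},{"delta_pos":[25,0,30],"yaw":-0.08,"hand":94},{"delta_pos":[38,8,10],"yaw":-0.08,"hand":94},{"delta_pos":[39,12,0],"yaw":0,"hand":94},{"delta_pos":[39,12,0],"yaw":0,"hand":94}])

```text
clock: 18.5
eef_pos: [705.3, 130.0, 258.0]
eef_rot: [2.618, -0.092, -0.418]
wrist_force: [-0.1, 0.5, -0.1]
finger_gap: 93.9
```

```bash
python3 -c "
from h import *
tt()"
```

```text
p [705.3 130.  258. ] r 717.2 az 0.182 yaw -0.418 te 0.5002 tf 0.0792 rot [ 2.6178 -0.0916 -0.418 ]
j [ 0.285  0.894  0.607 -0.475  1.898  2.202] t 18.5 F [-0.1  0.5 -0.1] M [ 0.26 -0.01  0.02] gap 93.9
```

Emit:
drive_tool(steps=[{"delta_pos":[38,11,0],"yaw":-0.1,"hand":94},{"delta_pos":[38,11,0],"yaw":-0.1,"hand":94},{"delta_pos":[38,11,5],"yaw":-0.05,"hand":94},{"delta_pos":[38,11,5],"yaw":0,"hand":94},{"delta_pos":[38,11,5],"yaw":0,"hand":94}])

```text
clock: 18.92
eef_pos: [753.8, 139.5, 237.6]
eef_rot: [2.657, -0.14, -0.544]
wrist_force: [-0.7, 1.3, 0.5]
finger_gap: 93.9
```

```bash
python3 -c "
from h import *
tt()"
```

```text
p [753.8 139.5 237.6] r 766.6 az 0.183 yaw -0.544 te 0.4657 tf 0.1236 rot [ 2.6571 -0.1401 -0.5438]
j [ 0.271  1.121  0.238 -0.471  2.018  2.264] t 18.92 F [-0.7  1.3  0.5] M [ 0.28  0.03 -0.02] gap 93.9
```

Emit:
drive_tool(steps=[{"delta_pos":[20,5,5],"yaw":-0.12,"hand":94},{"delta_pos":[20,5,5],"yaw":-0.12,"hand":94},{"delta_pos":[37,11,12],"yaw":0,"hand":94},{"delta_pos":[37,11,12],"yaw":0,"hand":94},{"delta_pos":[37,11,12],"yaw":0,"hand":94}])

```text
clock: 19.33
eef_pos: [754.5, 137.3, 241.9]
eef_rot: [2.735, -0.198, -0.754]
wrist_force: [-0.5, 0.3, 0.1]
finger_gap: 93.9
```

```bash
python3 -c "
from h import *
tt()"
```

```text
p [754.5 137.3 241.9] r 766.9 az 0.18 yaw -0.754 te 0.3959 tf 0.1809 rot [ 2.7346 -0.1983 -0.7539]
j [ 0.253  1.11   0.236 -0.416  2.019  2.478] t 19.33 F [-0.5  0.3  0.1] M [ 0.26 -0.11  0.01] gap 93.9
```

Emit:
drive_tool(steps=[{"delta_pos":[38,10,12],"yaw":0.02,"hand":94},{"delta_pos":[38,10,12],"yaw":0,"hand":94},{"delta_pos":[38,10,12],"yaw":0,"hand":94},{"delta_pos":[38,10,12],"yaw":0,"hand":94},{"delta_pos":[38,10,12],"yaw":0,"hand":94}])

```text
clock: 19.75
eef_pos: [781.2, 137.3, 248.4]
eef_rot: [2.815, -0.262, -0.712]
wrist_force: [0.3, 0.7, -1.3]
finger_gap: 94.1
```

```bash
python3 -c "
from h import *
tt()"
```

```text
p [781.2 137.3 248.4] r 793.2 az 0.174 yaw -0.712 te 0.3206 tf 0.2457 rot [ 2.8152 -0.2624 -0.7122]
j [ 0.251  1.097  0.236 -0.421  1.913  2.455] t 19.75 F [ 0.3  0.7 -1.3] M [ 0.3  -0.03  0.06] gap 94.1
```

Emit:
drive_tool(steps=[{"delta_pos":[38,10,12],"yaw":-0.05,"hand":94},{"delta_pos":[38,10,12],"yaw":0,"hand":94},{"delta_pos":[38,10,12],"yaw":0,"hand":94},{"delta_pos":[38,10,12],"yaw":0,"hand":94},{"delta_pos":[38,10,12],"yaw":0,"hand":94}])

```text
clock: 20.17
eef_pos: [805.3, 137.4, 252.9]
eef_rot: [2.905, -0.329, -0.741]
wrist_force: [0.1, -0.6, -0.1]
finger_gap: 93.8
```

```bash
python3 -c "
from h import *
tt()"
```

```text
p [805.3 137.4 252.9] r 816.9 az 0.169 yaw -0.741 te 0.2345 tf 0.3144 rot [ 2.9049 -0.3294 -0.7413]
j [ 0.246  1.09   0.236 -0.416  1.818  2.495] t 20.17 F [ 0.1 -0.6 -0.1] M [ 0.2   0.05 -0.01] gap 93.8
```

Emit:
drive_tool(steps=[{"delta_pos":[38,10,12],"yaw":0,"hand":94},{"delta_pos":[38,10,12],"yaw":0,"hand":94},{"delta_pos":[38,10,12],"yaw":0,"hand":94},{"delta_pos":[38,10,12],"yaw":0,"hand":94},{"delta_pos":[38,10,12],"yaw":0,"hand":94}])

```text
clock: 20.58
eef_pos: [834.7, 139.7, 258.2]
eef_rot: [2.996, -0.399, -0.728]
wrist_force: [0.1, -0.8, 0.3]
finger_gap: 94.1
```

```bash
python3 -c "
from h import *
tt()"
```

```text
p [834.7 139.7 258.2] r 846.3 az 0.166 yaw -0.728 te 0.1454 tf 0.3842 rot [ 2.9957 -0.3988 -0.7279]
j [ 0.242  1.086  0.236 -0.414  1.702  2.491] t 20.58 F [ 0.1 -0.8  0.3] M [0.24 0.07 0.04] gap 94.1
```

Emit:
drive_tool(steps=[{"delta_pos":[38,10,12],"yaw":0,"hand":94},{"delta_pos":[38,10,12],"yaw":0,"hand":94},{"delta_pos":[38,10,12],"yaw":0,"hand":94},{"delta_pos":[38,10,12],"yaw":0,"hand":94},{"delta_pos":[38,10,12],"yaw":0,"hand":94}])

```text
clock: 21.0
eef_pos: [865.1, 143.1, 263.7]
eef_rot: [3.09, -0.471, -0.72]
wrist_force: [0.3, 0.6, 0.1]
finger_gap: 94.3
```

Emit:
drive_tool(steps=[{"delta_pos":[38,10,12],"yaw":0,"hand":94},{"delta_pos":[38,10,12],"yaw":0,"hand":94},{"delta_pos":[38,10,12],"yaw":0,"hand":94},{"delta_pos":[0,0,0],"yaw":0,"hand":94}])

```text
clock: 21.33
eef_pos: [883.5, 145.3, 267.1]
eef_rot: [-3.136, -0.515, -0.719]
wrist_force: [-0.4, -0.8, 0.2]
finger_gap: 94.0
```

```bash
python3 -c "
from h import *
tt()"
```

```text
p [883.5 145.3 267.1] r 895.4 az 0.163 yaw -0.719 te -0.0058 tf 0.4923 rot [-3.1357 -0.5147 -0.7191]
j [ 0.235  1.088  0.236 -0.411  1.503  2.486] t 21.33 F [-0.4 -0.8  0.2] M [ 0.2   0.18 -0.04] gap 94.0
```

Emit:
drive_tool(steps=[{"delta_pos":[-30,-20,0],"yaw":0.05,"hand":94},{"delta_pos":[-26,-32,0],"yaw":0.1,"hand":94},{"delta_pos":[-26,-32,0],"yaw":0.1,"hand":94},{"delta_pos":[-26,-32,0],"yaw":0.1,"hand":94},{"delta_pos":[-26,-32,0],"yaw":0.1,"hand":94}])

```text
clock: 21.75
eef_pos: [806.2, 49.3, 270.0]
eef_rot: [-3.141, -0.513, -0.414]
wrist_force: [2.2, -0.9, 1.3]
finger_gap: 94.0
```

Emit:
drive_tool(steps=[{"delta_pos":[-26,-32,0],"yaw":0,"hand":94},{"delta_pos":[-26,-32,0],"yaw":0,"hand":94},{"delta_pos":[-26,-32,0],"yaw":0,"hand":94},{"delta_pos":[-26,-32,0],"yaw":0,"hand":94},{"delta_pos":[-26,-32,0],"yaw":0,"hand":94}])

```text
clock: 22.17
eef_pos: [675.7, -112.2, 270.8]
eef_rot: [-3.141, -0.513, -0.419]
wrist_force: [0.6, -0.8, 0.5]
finger_gap: 94.0
```

Emit:
drive_tool(steps=[{"delta_pos":[-26,-30,0],"yaw":0,"hand":94},{"delta_pos":[-26,-30,-10],"yaw":0,"hand":94},{"delta_pos":[-20,-30,-15],"yaw":0,"hand":94},{"delta_pos":[-20,-20,-15],"yaw":0,"hand":94},{"delta_pos":[0,0,0],"yaw":0,"hand":94}])

```text
clock: 22.58
eef_pos: [581.8, -223.8, 227.8]
eef_rot: [-3.141, -0.509, -0.422]
wrist_force: [0.4, -0.1, -1.0]
finger_gap: 94.0
```

```bash
python3 - <<'E'
from h import *
tt()
c=manip.camera('wrist');np.savez('w11.npz',**c);cv2.imwrite('pics/w11.png',c['frame'][:,:,::-1])
c=manip.camera('top');np.savez('t11.npz',**c)
E
```

```text
p [ 581.8 -223.8  227.8] r 623.3 az -0.367 yaw -0.422 te -0.0002 tf 0.4869 rot [-3.1414 -0.5085 -0.4222]
j [-0.427  0.213  1.694  0.004  0.726  1.564] t 22.58 F [ 0.4 -0.1 -1. ] M [ 0.13  0.19 -0.01] gap 94.0
```

View pics/w11.png

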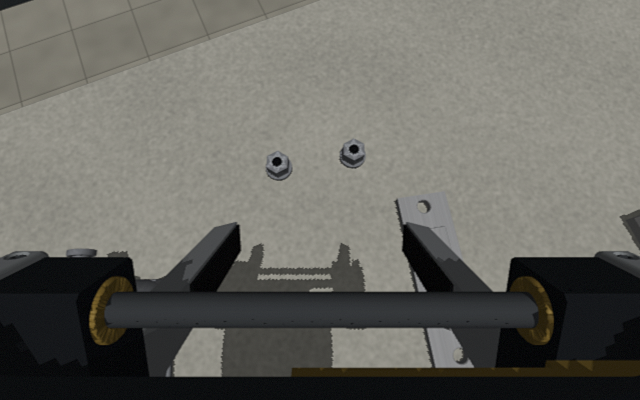

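```bash
python3 - <<'E'
from meas import *
c=dict(np.load('w11.npz'))
cv2.imwrite('pics/w11c.png',cv2.resize(c['frame'][170:380,370:500,::-1],None,fx=2.8,fy=2.8,interpolation=2))
for u,v in((424,206),(461,354)): print(ray(c,u,v,12).round(1))
P=cloud(c);print(np.nanmedian(P[196:204,402:412,2]),np.nanmedian(P[230:260,420:440].reshape(-1,3),0))
t=dict(np.load('t11.npz'));blobs(t,6,45)
E
```

```text
[ 598.6 -371.6   12. ]
[ 435.9 -327.4   12. ]
12.522851846783027 [ 559.05984914 -271.24635542  246.51340317]
px [176. 181.] area 2118 zmed 21.4 z95 26.2 ctr [584.  488.7] size [ 76.3 261.9] ang 67.89
px [307. 179.] area 740 zmed 15.0 z95 19.4 ctr [593.1  86.4] size [ 52.4 200.5] ang 71.2
px [340. 194.] area 771 zmed 15.3 z95 36.9 ctr [554.9  -1.3] size [ 60.  187.6] ang 69.74
px [462. 309.] area 1530 zmed 17.5 z95 44.0 ctr [ 244.1 -335.7] size [249.7  82.4] ang 15.75
px [580. 344.] area 7820 zmed 10.8 z95 15.2 ctr [ 121.2 -678.4] size [299.9 212.4] ang 11.24
px [ 87. 348.] area 3823 zmed 37.1 z95 44.0 ctr [101.1 698.9] size [201.5 143.1] ang 18.05
```

View pics/w11c.png

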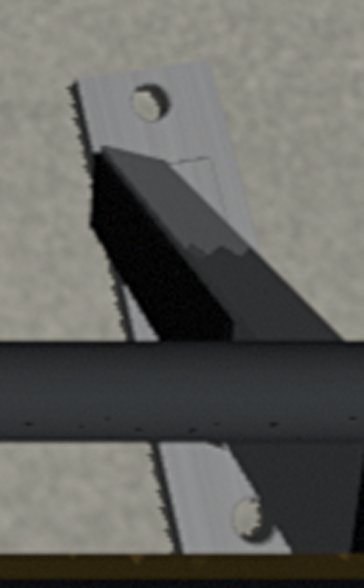

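Emit:
drive_tool(steps=[{"delta_pos":[-17,-31,-15],"yaw":0.08,"hand":94},{"delta_pos":[-17,-31,-20],"yaw":0.075,"hand":94},{"delta_pos":[-17,-31,-20],"yaw":0,"hand":94},{"delta_pos":[-17,-31,-20],"yaw":0,"hand":94},{"delta_pos":[0,0,0],"yaw":0,"hand":94}])

```text
clock: 23.1
eef_pos: [524.2, -331.7, 160.8]
eef_rot: [-3.139, -0.505, -0.305]
wrist_force: [0.1, -0.1, -0.4]
finger_gap: 93.8
```

Emit:
drive_tool(steps=[{"delta_pos":[0,0,-30],"yaw":0,"hand":94},{"delta_pos":[0,0,-30],"yaw":0,"hand":94},{"delta_pos":[0,0,0],"yaw":0,"hand":94},{"delta_pos":[0,0,0],"yaw":0,"hand":94}])

```text
clock: 23.43
eef_pos: [527.2, -328.0, 104.0]
eef_rot: [-3.139, -0.507, -0.302]
wrist_force: [0.6, -0.1, 1.0]
finger_gap: 94.1
```

```bash
python3 - <<'E'
from h import *
tt()
c=manip.camera('wrist');np.savez('w12.npz',**c);cv2.imwrite('pics/w12.png',c['frame'][:,:,::-1])
E
```

```text
p [ 527.2 -328.   104. ] r 620.9 az -0.557 yaw -0.302 te -0.0025 tf 0.4859 rot [-3.1391 -0.5074 -0.3017]
j [-0.692  0.381  1.798  0.386  0.521  0.886] t 23.43 F [ 0.6 -0.1  1. ] M [0.08 0.2  0.06] gap 94.1
```

View pics/w12.png

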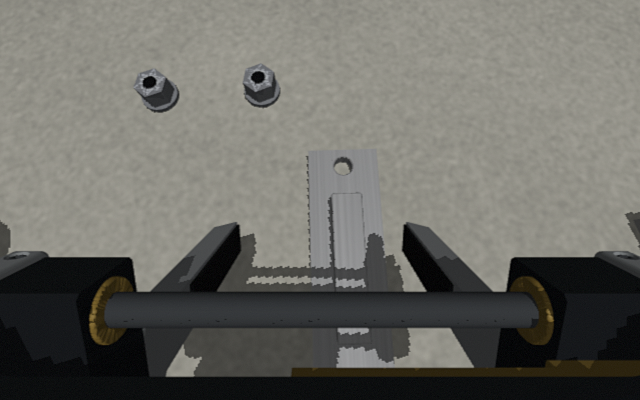

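```bash
python3 - <<'E'
from h import *
c=dict(np.load('w12.npz'));im=c['frame']
cv2.imwrite('pics/w12c.png',cv2.resize(im[140:290,290:400,::-1],None,fx=4,fy=4,interpolation=2))
P=cloud(c)
m=((P[...,2]>27)&(P[...,2]<38));m[:,:320]=0;m[:,375:]=0;m[:185]=0;m[375:]=0;m[285:335]=0
Q=P[m];print(m.sum(),cv2.minAreaRect(Q[:,:2].astype('float32')),np.median(Q[:,2]))
for v in (200,210,220,230,240,250,260):
    r=np.where(m[v])[0];print(v,r.min(),r.max(),((P[v,r.min()]+P[v,r.max()])/2).round(1))
print(ray(c,343,166,12).round(1))
m2=((P[...,2]>8)&(P[...,2]<18));m2[:,:300]=0;m2[:,385:]=0;m2[:145]=0;m2[192:]=0
Q=P[m2];print(cv2.minAreaRect(Q[:,:2].astype('float32')))
E
```

```text
3234 ((516.7510986328125, -348.74761962890625), (24.11899185180664, 109.854736328125), 74.52664184570312) 32.75324612136198
200 332 362 [ 563.7 -361.8   32.1]
210 332 362 [ 556.2 -359.3   31.8]
220 333 363 [ 548.5 -357.5   32.1]
230 333 364 [ 541.  -355.4   32.1]
240 333 364 [ 534.  -353.1   29.9]
250 334 365 [ 526.5 -351.3   32. ]
260 334 366 [ 519.4 -349.3   31.8]
[ 598.4 -371.2   12. ]
((594.5914916992188, -370.46405029296875), (59.83015441894531, 39.17154312133789), 73.33199310302734)
```

View pics/w12c.png

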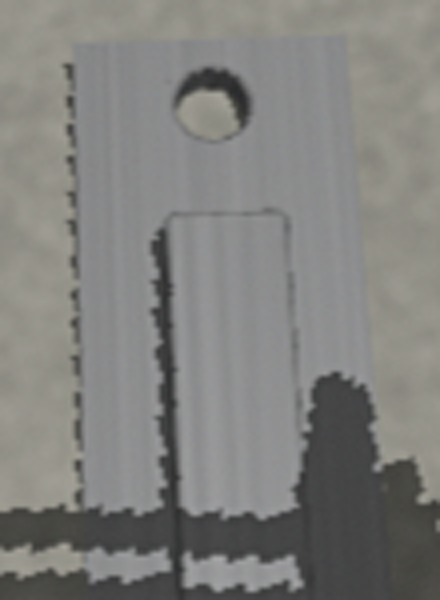

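Emit:
drive_tool(steps=[{"delta_pos":[-8,-10,-10],"yaw":0.032,"hand":94},{"delta_pos":[-7.3,-9.3,-15],"yaw":0,"hand":94},{"delta_pos":[0,0,-15],"yaw":0,"hand":94},{"delta_pos":[0,0,0],"yaw":0,"hand":94},{"delta_pos":[0,0,0],"yaw":0,"hand":94}])

```text
clock: 23.9
eef_pos: [512.0, -348.3, 65.7]
eef_rot: [-3.141, -0.51, -0.27]
wrist_force: [-0.3, 0.2, 0.4]
finger_gap: 94.0
```

```bash
python3 -c "
from h import *
tt()"
```

```text
p [ 512.  -348.3   65.7] r 619.2 az -0.597 yaw -0.27 te -0.0010 tf 0.4883 rot [-3.1406 -0.5101 -0.2698]
j [-0.75   0.447  1.814  0.518  0.475  0.675] t 23.9 F [-0.3  0.2  0.4] M [0.09 0.23 0.  ] gap 94.0
```

Excellent; descend to the rib and grip.

Emit:
drive_tool(steps=[{"delta_pos":[0,0.5,-11],"yaw":0,"hand":94},{"delta_pos":[0,0.5,-11],"yaw":0,"hand":60},{"delta_pos":[0,0,-10],"yaw":0,"hand":40},{"delta_pos":[0,0,0],"yaw":0,"hand":40},{"delta_pos":[0,0,0],"yaw":0,"hand":40}], squeeze=45)

```text
clock: 24.32
eef_pos: [512.0, -347.3, 33.6]
eef_rot: [-3.141, -0.51, -0.27]
wrist_force: [-0.2, -0.2, 0.2]
finger_gap: 70.7
```

```bash
python3 -c "
from h import *
tt()"
```

```text
p [ 512.  -347.3   33.6] r 618.7 az -0.596 yaw -0.27 te -0.0009 tf 0.4884 rot [-3.1407 -0.5102 -0.2696]
j [-0.748  0.505  1.825  0.593  0.416  0.593] t 24.32 F [-0.2 -0.2  0.2] M [ 0.12  0.22 -0.02] gap 70.7
```

Emit:
drive_tool(steps=[{"delta_pos":[0,0,0],"yaw":0,"hand":18},{"delta_pos":[0,0,0],"yaw":0,"hand":18},{"delta_pos":[0,0,0],"yaw":0,"hand":18},{"delta_pos":[0,0,0],"yaw":0,"hand":18},{"delta_pos":[0,0,0],"yaw":0,"hand":18}])

```text
clock: 24.73
eef_pos: [511.1, -347.4, 32.3]
eef_rot: [-3.14, -0.509, -0.271]
wrist_force: [0.2, -0.2, -0.4]
finger_gap: 37.2
```

Emit:
drive_tool(steps=[{"delta_pos":[0,0,0],"yaw":0,"hand":18},{"delta_pos":[0,0,0],"yaw":0,"hand":18},{"delta_pos":[0,0,0],"yaw":0,"hand":18}])

```text
clock: 24.98
eef_pos: [511.1, -347.1, 32.0]
eef_rot: [-3.14, -0.508, -0.271]
wrist_force: [-0.5, 2.4, 1.5]
finger_gap: 23.7
```

```bash
python3 -c "
from h import *
tt()"
```

```text
p [ 511.1 -347.1   32. ] r 617.8 az -0.597 yaw -0.271 te -0.0018 tf 0.4869 rot [-3.1398 -0.5085 -0.2706]
j [-0.749  0.507  1.827  0.595  0.415  0.591] t 24.98 F [-0.5  2.4  1.5] M [0.48 0.05 0.22] gap 23.7
```

Emit:
drive_tool(steps=[{"delta_pos":[0,0,10],"yaw":0,"hand":18},{"delta_pos":[0,0,25],"yaw":0,"hand":18},{"delta_pos":[0,0,35],"yaw":0,"hand":18},{"delta_pos":[0,0,35],"yaw":0,"hand":18},{"delta_pos":[0,0,35],"yaw":0,"hand":18}])

```text
clock: 25.4
eef_pos: [510.2, -346.8, 172.3]
eef_rot: [-3.139, -0.506, -0.271]
wrist_force: [-0.3, -0.7, -3.7]
finger_gap: 23.9
```

Emit:
drive_tool(steps=[{"delta_pos":[0,0,35],"yaw":0,"hand":18},{"delta_pos":[0,-10,35],"yaw":0,"hand":18},{"delta_pos":[3,-20,30],"yaw":0,"hand":18},{"delta_pos":[5,-28,20],"yaw":0.08,"hand":18},{"delta_pos":[5,-30,10],"yaw":0.1,"hand":18}])

```text
clock: 25.82
eef_pos: [524.5, -435.3, 305.7]
eef_rot: [3.14, -0.512, -0.084]
wrist_force: [0.9, -0.5, -5.0]
finger_gap: 23.6
```

```bash
python3 - <<'E'
from h import *
rot=[-3.1398,-.5085,-.2706]
REL=rel(-.270,rot);np.save('rel2.npy',REL);off=R(rot).T@np.array([5.6,-1.5,-32.]);np.save('off2.npy',off);print(off)
tt();slab(REL)
c=manip.camera('wrist');np.savez('w13.npz',**c);cv2.imwrite('pics/w13.png',c['frame'][:,:,::-1])
E
```

```text
[-1.05160625e+01  3.64859212e-03  3.07737293e+01]
p [ 524.5 -435.3  305.7] r 681.6 az -0.693 yaw -0.084 te 0.0020 tf 0.4896 rot [ 3.1396 -0.5117 -0.0836]
j [-0.877  0.344  1.345  0.399  1.109  0.661] t 25.82 F [ 0.9 -0.5 -5. ] M [ 0.08  0.59 -0.02] gap 23.6
slab yaw -0.0848  elev_y 0.0032 rad  tilt 0.0033 rad (x elev)
```

View pics/w13.png

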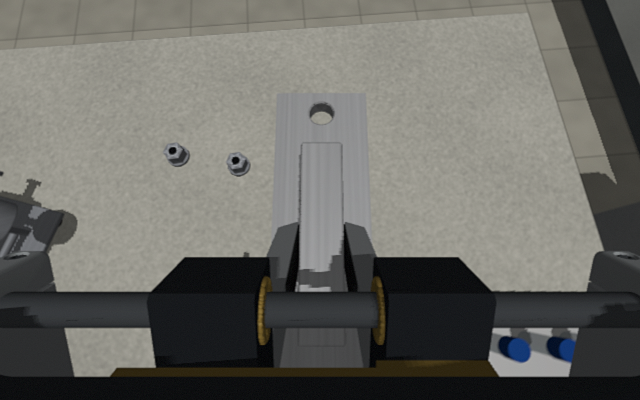

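Emit:
drive_tool(steps=[{"delta_pos":[20,-30,0],"yaw":0.11,"hand":18},{"delta_pos":[20,-30,0],"yaw":0.11,"hand":18},{"delta_pos":[20,-30,0],"yaw":0.11,"hand":18},{"delta_pos":[20,-30,0],"yaw":0.11,"hand":18},{"delta_pos":[20,-30,0],"yaw":0.11,"hand":18}])

```text
clock: 26.28
eef_pos: [602.1, -551.6, 302.1]
eef_rot: [-3.136, -0.507, 0.32]
wrist_force: [0.5, -0.1, -4.4]
finger_gap: 23.4
```

```bash
python3 -c "
from h import *
tt();slab(np.load('rel2.npy'))"
```

```text
p [ 602.1 -551.6  302.1] r 816.6 az -0.742 yaw 0.32 te -0.0061 tf 0.4859 rot [-3.1355 -0.5074  0.3197]
j [-0.931  0.839  0.597  0.482  1.542  0.344] t 26.28 F [ 0.5 -0.1 -4.4] M [-0.29  0.53 -0.07] gap 23.4
slab yaw 0.3224  elev_y -0.0011 rad  tilt -0.0038 rad (x elev)
```

Emit:
drive_tool(steps=[{"delta_pos":[20,-27,5],"yaw":0.12,"hand":18},{"delta_pos":[20,-27,5],"yaw":0.12,"hand":18},{"delta_pos":[20,-27,5],"yaw":0.08,"hand":18},{"delta_pos":[23,-30,12],"yaw":0,"hand":18},{"delta_pos":[23,-30,12],"yaw":0,"hand":18}])

```text
clock: 26.7
eef_pos: [625.4, -585.3, 297.6]
eef_rot: [3.072, -0.535, 0.524]
wrist_force: [0.3, -0.7, -4.1]
finger_gap: 23.5
```

```bash
python3 -c "
from h import *
tt();slab(np.load('rel2.npy'))"
```

```text
p [ 625.4 -585.3  297.6] r 856.6 az -0.752 yaw 0.524 te 0.0696 tf 0.5089 rot [ 3.072  -0.5354  0.524 ]
j [-0.944  1.054  0.237  0.527  1.691  0.229] t 26.7 F [ 0.3 -0.7 -4.1] M [-0.24  0.62 -0.03] gap 23.5
slab yaw 0.4899  elev_y 0.0279 rad  tilt 0.0614 rad (x elev)
```

Emit:
drive_tool(steps=[{"delta_pos":[10,-13,5],"yaw":0.12,"hand":18},{"delta_pos":[10,-13,5],"yaw":0.12,"hand":18},{"delta_pos":[23,-30,12],"yaw":0.05,"hand":18},{"delta_pos":[23,-30,12],"yaw":0,"hand":18},{"delta_pos":[23,-30,12],"yaw":0,"hand":18}])

```text
clock: 27.12
eef_pos: [621.4, -581.2, 296.1]
eef_rot: [2.952, -0.543, 0.819]
wrist_force: [-0.3, 0.6, -4.9]
finger_gap: 23.8
```

```bash
python3 -c "
from h import *
tt();slab(np.load('rel2.npy'))"
```

```text
p [ 621.4 -581.2  296.1] r 850.8 az -0.752 yaw 0.819 te 0.1888 tf 0.5077 rot [ 2.9517 -0.5433  0.819 ]
j [-0.956  1.062  0.235  0.572  1.72  -0.028] t 27.12 F [-0.3  0.6 -4.9] M [-0.35  0.61  0.05] gap 23.8
slab yaw 0.7266  elev_y 0.0424 rad  tilt 0.1638 rad (x elev)
```

Emit:
drive_tool(steps=[{"delta_pos":[15,-20,8],"yaw":0.08,"hand":18},{"delta_pos":[23,-30,12],"yaw":0,"hand":18},{"delta_pos":[23,-30,12],"yaw":0,"hand":18},{"delta_pos":[23,-30,12],"yaw":0,"hand":18},{"delta_pos":[23,-30,12],"yaw":0,"hand":18}])

```text
clock: 27.53
eef_pos: [632.5, -596.4, 295.8]
eef_rot: [2.841, -0.541, 0.898]
wrist_force: [0.4, -0.0, -4.8]
finger_gap: 23.6
```

```bash
python3 -c "
from h import *
tt();slab(np.load('rel2.npy'))"
```

```text
p [ 632.5 -596.4  295.8] r 869.4 az -0.756 yaw 0.898 te 0.2965 tf 0.4917 rot [ 2.8406 -0.5408  0.8978]
j [-0.962  1.069  0.235  0.591  1.647 -0.1  ] t 27.53 F [ 0.4 -0.  -4.8] M [-0.29  0.72  0.07] gap 23.6
slab yaw 0.7525  elev_y 0.0511 rad  tilt 0.2585 rad (x elev)
```

Emit:
drive_tool(steps=[{"delta_pos":[10,-14,6],"yaw":0.12,"hand":18},{"delta_pos":[10,-14,6],"yaw":0.12,"hand":18},{"delta_pos":[15,-20,8],"yaw":0.08,"hand":18},{"delta_pos":[23,-30,12],"yaw":0,"hand":18},{"delta_pos":[23,-30,12],"yaw":0,"hand":18}])

```text
clock: 27.95
eef_pos: [623.4, -584.2, 289.0]
eef_rot: [2.742, -0.515, 1.204]
wrist_force: [-0.7, -0.1, -4.9]
finger_gap: 23.6
```

```bash
python3 -c "
from h import *
tt();slab(np.load('rel2.npy'))"
```

```text
p [ 623.4 -584.2  289. ] r 854.3 az -0.753 yaw 1.204 te 0.3889 tf 0.4535 rot [ 2.7421 -0.5147  1.2043]
j [-0.974  1.083  0.235  0.644  1.713 -0.37 ] t 27.95 F [-0.7 -0.1 -4.9] M [-0.4   0.67 -0.01] gap 23.6
slab yaw 1.0133  elev_y 0.0397 rad  tilt 0.3469 rad (x elev)
```

Emit:
drive_tool(steps=[{"delta_pos":[23,-30,14],"yaw":0.06,"hand":18},{"delta_pos":[23,-30,14],"yaw":0,"hand":18},{"delta_pos":[23,-30,14],"yaw":0,"hand":18},{"delta_pos":[23,-30,14],"yaw":0,"hand":18},{"delta_pos":[23,-30,14],"yaw":0,"hand":18}])

```text
clock: 28.37
eef_pos: [637.0, -597.7, 302.6]
eef_rot: [2.635, -0.477, 1.246]
wrist_force: [-0.6, 0.1, -4.3]
finger_gap: 23.7
```

```bash
python3 -c "
from h import *
tt();slab(np.load('rel2.npy'))"
```

```text
p [ 637.  -597.7  302.6] r 873.5 az -0.754 yaw 1.246 te 0.4854 tf 0.4014 rot [ 2.6347 -0.477   1.2457]
j [-0.975  1.074  0.235  0.662  1.633 -0.413] t 28.37 F [-0.6  0.1 -4.3] M [-0.36  0.8   0.04] gap 23.7
slab yaw 1.0068  elev_y 0.0230 rad  tilt 0.4475 rad (x elev)
```

Emit:
drive_tool(steps=[{"delta_pos":[15,-20,10],"yaw":0.12,"hand":18},{"delta_pos":[15,-20,10],"yaw":0.1,"hand":18},{"delta_pos":[23,-30,14],"yaw":0,"hand":18},{"delta_pos":[23,-30,14],"yaw":0,"hand":18},{"delta_pos":[0,0,0],"yaw":0,"hand":18}])

```text
clock: 28.78
eef_pos: [633.4, -588.9, 305.9]
eef_rot: [2.559, -0.436, 1.437]
wrist_force: [0.5, -0.4, -3.7]
finger_gap: 23.6
```

```bash
python3 -c "
from h import *
tt();slab(np.load('rel2.npy'))"
```

```text
p [ 633.4 -588.9  305.9] r 864.9 az -0.749 yaw 1.437 te 0.5499 tf 0.3528 rot [ 2.5594 -0.4361  1.437 ]
j [-0.983  1.076  0.235  0.706  1.67  -0.585] t 28.78 F [ 0.5 -0.4 -3.7] M [-0.39  0.83 -0.  ] gap 23.6
slab yaw 1.1657  elev_y 0.0005 rad  tilt 0.5233 rad (x elev)
```

```bash
python3 - <<'E'
from h import *
goal(np.load('rel2.npy'),np.load('off2.npy'),s=100.,mid=np.array([586.8,69.8,147.4]))
E
```

```text
goal TCP [591.4 100.  199.4] delta [ -42.   688.9 -106.5] dyaw -1.507
```

Emit:
drive_tool(steps=[{"delta_pos":[-10,25,0],"yaw":0,"hand":18},{"delta_pos":[-8,36,0],"yaw":-0.08,"hand":18},{"delta_pos":[-4,38,0],"yaw":-0.1,"hand":18},{"delta_pos":[-4,38,0],"yaw":-0.1,"hand":18},{"delta_pos":[-4,38,0],"yaw":-0.1,"hand":18}])

```text
clock: 29.2
eef_pos: [621.5, -488.1, 309.3]
eef_rot: [2.559, -0.442, 1.205]
wrist_force: [1.3, -1.4, -3.2]
finger_gap: 23.9
```

```bash
python3 - <<'E'
from h import *
tt();slab(np.load('rel2.npy'))
goal(np.load('rel2.npy'),np.load('off2.npy'),s=100.,mid=np.array([586.8,69.8,147.4]))
E
```

```text
p [ 621.5 -488.1  309.3] r 790.3 az -0.666 yaw 1.205 te 0.5504 tf 0.3568 rot [ 2.5587 -0.4416  1.2053]
j [-0.903  0.629  0.992  0.672  1.237 -0.538] t 29.2 F [ 1.3 -1.4 -3.2] M [-0.24  0.71  0.02] gap 23.9
slab yaw 0.9337  elev_y 0.0059 rad  tilt 0.5224 rad (x elev)
goal TCP [591.4 100.  199.4] delta [ -30.2  588.1 -109.9] dyaw -1.275
```

Emit:
drive_tool(steps=[{"delta_pos":[-2,38,0],"yaw":-0.09,"hand":18},{"delta_pos":[-2,38,0],"yaw":-0.09,"hand":18},{"delta_pos":[-2,38,0],"yaw":-0.09,"hand":18},{"delta_pos":[-2,38,0],"yaw":-0.09,"hand":18},{"delta_pos":[-2,38,0],"yaw":-0.09,"hand":18}])

```text
clock: 29.62
eef_pos: [612.3, -303.8, 310.6]
eef_rot: [2.558, -0.444, 0.775]
wrist_force: [0.8, -1.4, -4.5]
finger_gap: 23.9
```

```bash
python3 - <<'E'
from h import *
tt();slab(np.load('rel2.npy'))
goal(np.load('rel2.npy'),np.load('off2.npy'),s=100.,mid=np.array([586.8,69.8,147.4]))
E
```

```text
p [ 612.3 -303.8  310.6] r 683.6 az -0.461 yaw 0.775 te 0.5514 tf 0.3585 rot [ 2.5576 -0.4442  0.7748]
j [-0.607  0.22   1.561  0.387  0.718  0.116] t 29.62 F [ 0.8 -1.4 -4.5] M [0.2  0.95 0.02] gap 23.9
slab yaw 0.5027  elev_y 0.0088 rad  tilt 0.5227 rad (x elev)
goal TCP [591.4 100.  199.4] delta [ -21.   403.8 -111.2] dyaw -0.844
```

Emit:
drive_tool(steps=[{"delta_pos":[-2,38,0],"yaw":-0.09,"hand":18},{"delta_pos":[-2,38,0],"yaw":-0.09,"hand":18},{"delta_pos":[-2,38,0],"yaw":-0.09,"hand":18},{"delta_pos":[-2,38,0],"yaw":-0.09,"hand":18},{"delta_pos":[-2,38,0],"yaw":-0.09,"hand":18}])

```text
clock: 30.03
eef_pos: [606.7, -183.7, 307.3]
eef_rot: [2.579, -0.433, 0.482]
wrist_force: [0.3, -0.2, -6.1]
finger_gap: 24.0
```

```bash
python3 - <<'E'
from h import *
tt();slab(np.load('rel2.npy'))
goal(np.load('rel2.npy'),np.load('off2.npy'),s=100.,mid=np.array([586.8,69.8,147.4]))
E
```

```text
p [ 606.7 -183.7  307.3] r 633.9 az -0.294 yaw 0.482 te 0.5335 tf 0.3550 rot [ 2.5788 -0.4332  0.4818]
j [-0.301  0.113  1.685 -0.208  0.668  1.034] t 30.03 F [ 0.3 -0.2 -6.1] M [ 0.52  0.84 -0.06] gap 24.0
slab yaw 0.2188  elev_y -0.0070 rad  tilt 0.5071 rad (x elev)
goal TCP [591.4 100.  199.4] delta [ -15.3  283.7 -107.9] dyaw -0.560
```

Emit:
drive_tool(steps=[{"delta_pos":[-1,24,0],"yaw":-0.045,"hand":18},{"delta_pos":[-1,24,0],"yaw":-0.045,"hand":18},{"delta_pos":[-1,24,0],"yaw":-0.045,"hand":18},{"delta_pos":[-1,24,0],"yaw":-0.045,"hand":18},{"delta_pos":[-1,24,0],"yaw":-0.045,"hand":18}])

```text
clock: 30.45
eef_pos: [601.7, -63.4, 307.1]
eef_rot: [2.581, -0.434, 0.257]
wrist_force: [0.1, -0.1, -5.3]
finger_gap: 23.9
```

```bash
python3 - <<'E'
from h import *
tt();slab(np.load('rel2.npy'))
goal(np.load('rel2.npy'),np.load('off2.npy'),s=100.,mid=np.array([586.8,69.8,147.4]))
E
```

```text
p [601.7 -63.4 307.1] r 605.0 az -0.105 yaw 0.257 te 0.5316 tf 0.3561 rot [ 2.5812 -0.434   0.2566]
j [ 0.015  0.127  1.669 -0.59   0.886  1.729] t 30.45 F [ 0.1 -0.1 -5.3] M [0.63 0.63 0.04] gap 23.9
slab yaw -0.0054  elev_y -0.0068 rad  tilt 0.5048 rad (x elev)
goal TCP [591.4 100.  199.4] delta [ -10.3  163.4 -107.7] dyaw -0.336
```

Emit:
drive_tool(steps=[{"delta_pos":[-1.5,27,0],"yaw":-0.06,"hand":18},{"delta_pos":[-1.5,27,0],"yaw":-0.06,"hand":18},{"delta_pos":[-1.5,27,0],"yaw":-0.06,"hand":18},{"delta_pos":[-1.5,27,-5],"yaw":-0.06,"hand":18},{"delta_pos":[-1.5,27,-10],"yaw":-0.05,"hand":18}])

```text
clock: 30.87
eef_pos: [594.5, 72.2, 292.7]
eef_rot: [2.584, -0.435, -0.035]
wrist_force: [0.6, -0.4, -5.1]
finger_gap: 23.4
```

```bash
python3 - <<'E'
from h import *
tt();slab(np.load('rel2.npy'))
goal(np.load('rel2.npy'),np.load('off2.npy'),s=100.,mid=np.array([586.8,69.8,147.4]))
E
```

```text
p [594.5  72.2 292.7] r 598.9 az 0.121 yaw -0.035 te 0.5288 tf 0.3578 rot [ 2.5845 -0.4352 -0.0348]
j [ 0.324  0.291  1.505 -0.714  1.248  2.257] t 30.87 F [ 0.6 -0.4 -5.1] M [0.8  0.41 0.05] gap 23.4
slab yaw -0.2954  elev_y -0.0063 rad  tilt 0.5016 rad (x elev)
goal TCP [591.4 100.  199.4] delta [ -3.1  27.8 -93.4] dyaw -0.046
```

Emit:
drive_tool(steps=[{"delta_pos":[-1,7,-22],"yaw":-0.02,"hand":18},{"delta_pos":[-1,7,-22],"yaw":-0.02,"hand":18},{"delta_pos":[-1,7,-22],"yaw":0,"hand":18},{"delta_pos":[0,7,-17],"yaw":0,"hand":18},{"delta_pos":[0,0,0],"yaw":0,"hand":18}])

```text
clock: 31.28
eef_pos: [590.4, 99.3, 204.7]
eef_rot: [2.582, -0.427, -0.07]
wrist_force: [-0.4, -0.6, -5.6]
finger_gap: 23.5
```

Emit:
drive_tool(steps=[{"delta_pos":[0,0,0],"yaw":0,"hand":18},{"delta_pos":[0,0,0],"yaw":0,"hand":18}])

```text
clock: 31.45
eef_pos: [591.8, 98.0, 209.7]
eef_rot: [2.583, -0.432, -0.071]
wrist_force: [0.5, -0.5, -4.5]
finger_gap: 23.6
```

```bash
python3 - <<'E'
from h import *
chk((100,90,80,16),np.load('rel2.npy'),np.load('off2.npy'))
for n in ['wrist','scene']:
    c=manip.camera(n);np.savez(f'{n}14.npz',**c);f=c['frame'][:,:,::-1]
    if n=='scene': f=cv2.resize(f[130:290,250:430],None,fx=4,fy=4,interpolation=2)
    cv2.imwrite(f'pics/{n}14.png',f)
E
```

```text
p [591.8  98.  209.7] r 599.8 az 0.164 yaw -0.071 te 0.5303 tf 0.3548 rot [ 2.5826 -0.4318 -0.0709]
j [ 0.371  0.398  1.561 -0.75   1.183  2.435] t 31.45 F [ 0.5 -0.5 -4.5] M [0.85 0.4  0.05] gap 23.6
slab yaw -0.3323  elev_y -0.0092 rad  tilt 0.5041 rad (x elev)
goal TCP [591.4 100.  199.4] delta [ -0.4   2.  -10.3] dyaw -0.009
goal TCP [589.7  95.3 190.7] delta [ -2.1  -2.7 -18.9] dyaw -0.009
goal TCP [588.   90.5 182.1] delta [ -3.8  -7.5 -27.6] dyaw -0.009
goal TCP [577.3  60.4 126.6] delta [-14.5 -37.6 -83. ] dyaw -0.009
tip in slab frame [ -4.2  84.6 -35.8]
tip in slab frame [ -6.3 -86.  -36.5]
```

View pics/wrist14.png

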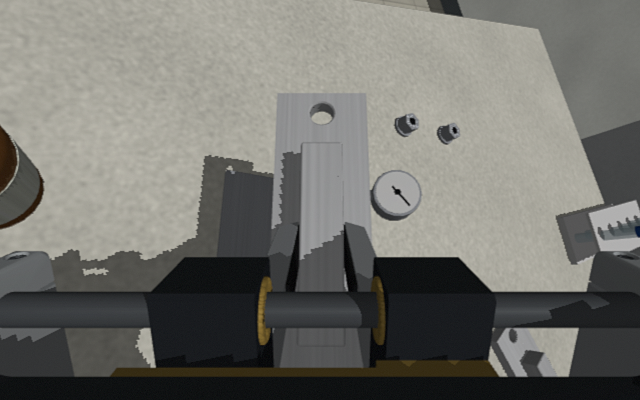

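View pics/scene14.png

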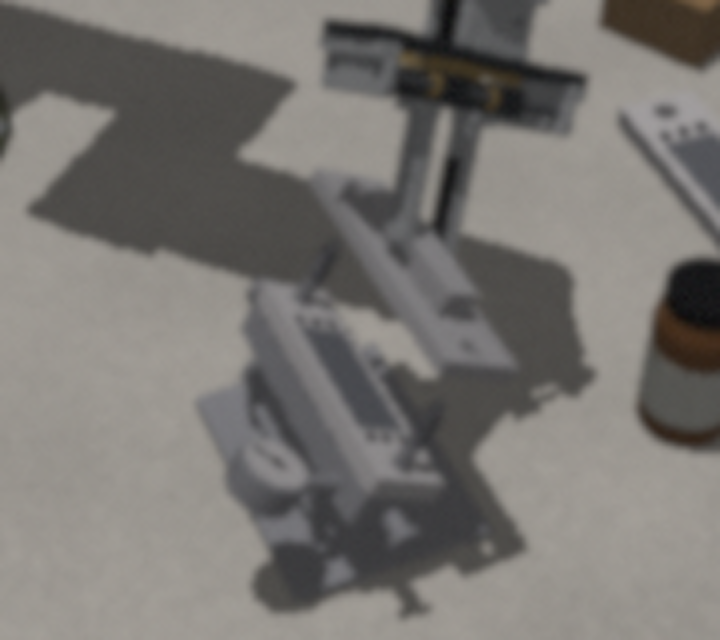

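```bash
python3 - <<'E'
from holes import *
REL=np.load('rel2.npy');off=np.load('off2.npy')
c=dict(np.load('wrist14.npz'));cv2.imwrite('pics/w14c.png',cv2.resize(c['frame'][85:165,265:385,::-1],None,fx=6,fy=6,interpolation=2))
m=np.zeros((400,640),bool);m[98:104,285:360]=1;m[104:140,282:305]=1;m[104:220,280:296]=1;m[104:140,340:362]=1;m[104:205,350:364]=1
P=cloud(c);Q=P[m];Q=Q[np.isfinite(Q).all(1)]
for _ in range(6):
    n=np.linalg.svd(Q-Q.mean(0),full_matrices=False)[2][2];n*=np.sign(n[2]);r=(Q-Q.mean(0))@n;Q=Q[abs(r)<max(2,2*r.std())]
c0=Q.mean(0)
s=manip.read_state();Rt=R(s['eef_rot']);S=Rt@REL.T;org=s['eef_pos']+Rt@off
print('n meas',n.round(4),'pred',S[:,2].round(4),len(Q))
o=c['position'];K=c['intrinsics']
D=lambda u,v:R(c['attitude'])@np.array([(u-K[0,2])/K[0,0],(v-K[1,2])/K[1,1],1])
pl=lambda u,v:o+D(u,v)*((c0-o)@n)/(D(u,v)@n)
f=lambda p:(S.T@(p-org)).round(1)
print('hole in pred plate frame (expect 0,85,12)',f(pl(321.5,113.5)),'c0',f(c0))
print('edges',f(pl(276.5,110)),f(pl(367,110)),'end',f(pl(321,93.5)))
for T in TIPS: print(proj(c,np.array(T)))
tt()
E
```

```text
n meas [0.167  0.455  0.8747] pred [0.1654 0.4542 0.8754] 4368
hole in pred plate frame (expect 0,85,12) [ 1.7 84.6 12. ] c0 [-0.  61.4 12. ]
edges [-28.3  87.2  11.9] [31.9 87.1 12. ] end [ 1.3 99.7 12. ]
[313.83460664 143.87979708]
[309.34534652 380.05534255]
p [591.7  97.8 209.7] r 599.7 az 0.164 yaw -0.071 te 0.5306 tf 0.3547 rot [ 2.5823 -0.4317 -0.071 ]
j [ 0.371  0.398  1.561 -0.75   1.183  2.435] t 31.55 F [-0.7 -0.  -4.5] M [ 0.9   0.45 -0.03] gap 23.7
```

View pics/w14c.png

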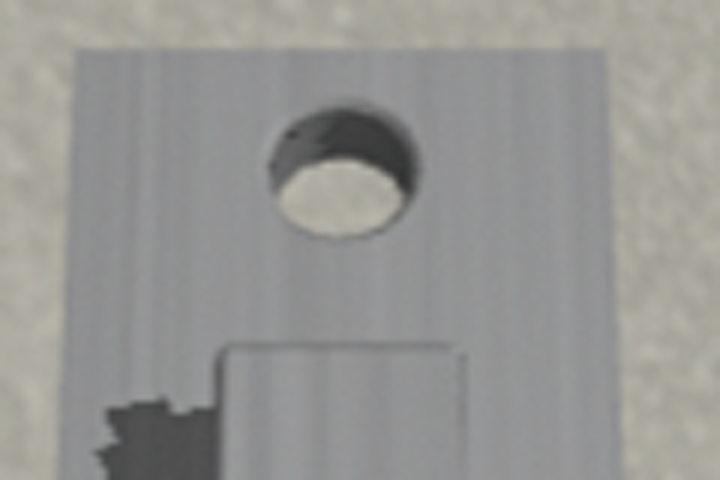

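Emit:
drive_tool(steps=[{"delta_pos":[-0.7,-1,-7],"yaw":-0.009,"hand":18},{"delta_pos":[-0.7,-1.1,-7],"yaw":0,"hand":18},{"delta_pos":[-0.8,-1.1,-6.8],"yaw":0,"hand":18},{"delta_pos":[0,0,0],"yaw":0,"hand":18},{"delta_pos":[0,0,0],"yaw":0,"hand":18}])

```text
clock: 31.97
eef_pos: [588.8, 94.5, 186.5]
eef_rot: [2.58, -0.428, -0.079]
wrist_force: [0.4, -0.4, -4.4]
finger_gap: 23.8
```

```bash
python3 - <<'E'
from h import *
chk((16,),np.load('rel2.npy'),np.load('off2.npy'))
E
```

```text
p [588.8  94.5 186.5] r 596.3 az 0.159 yaw -0.079 te 0.5326 tf 0.3511 rot [ 2.58   -0.4278 -0.0786]
j [ 0.368  0.421  1.587 -0.763  1.154  2.472] t 31.97 F [ 0.4 -0.4 -4.4] M [0.85 0.45 0.  ] gap 23.8
slab yaw -0.3412  elev_y -0.0124 rad  tilt 0.5074 rad (x elev)
goal TCP [577.3  60.4 126.6] delta [-11.5 -34.1 -59.9] dyaw 0.000
tip in slab frame [  2.5  86.4 -12.8]
tip in slab frame [  1.5 -84.2 -14.7]
```

Emit:
drive_tool(steps=[{"delta_pos":[-1.3,-3.7,-7],"yaw":0,"hand":18},{"delta_pos":[-1.3,-3.7,-7],"yaw":0,"hand":18},{"delta_pos":[0,0,0],"yaw":0,"hand":18},{"delta_pos":[0,0,0],"yaw":0,"hand":18}])

```text
clock: 32.3
eef_pos: [586.1, 86.9, 172.6]
eef_rot: [2.58, -0.428, -0.079]
wrist_force: [0.2, -0.5, -4.6]
finger_gap: 23.6
```

```bash
python3 - <<'E'
from h import *
chk((16,),np.load('rel2.npy'),np.load('off2.npy'))
for n in ['wrist','scene','top']:
    c=manip.camera(n);np.savez(f'{n}15.npz',**c);f=c['frame'][:,:,::-1]
    if n=='scene': f=cv2.resize(f[150:270,290:400],None,fx=5,fy=5,interpolation=2)
    elif n=='top': f=cv2.resize(f[110:250,270:390],None,fx=4,fy=4,interpolation=2)
    else: f=cv2.resize(f[85:165,265:385],None,fx=6,fy=6,interpolation=2)
    cv2.imwrite(f'pics/{n}15.png',f)
E
```

```text
p [586.1  86.9 172.6] r 592.5 az 0.147 yaw -0.079 te 0.5326 tf 0.3512 rot [ 2.58   -0.4279 -0.0788]
j [ 0.357  0.427  1.615 -0.775  1.123  2.49 ] t 32.3 F [ 0.2 -0.5 -4.6] M [ 0.85  0.4  -0.01] gap 23.6
slab yaw -0.3414  elev_y -0.0124 rad  tilt 0.5074 rad (x elev)
goal TCP [577.3  60.4 126.6] delta [ -8.8 -26.5 -46. ] dyaw 0.000
tip in slab frame [ 2.2 86.2  3.2]
tip in slab frame [  1.3 -84.4   1.3]
```

View pics/wrist15.png

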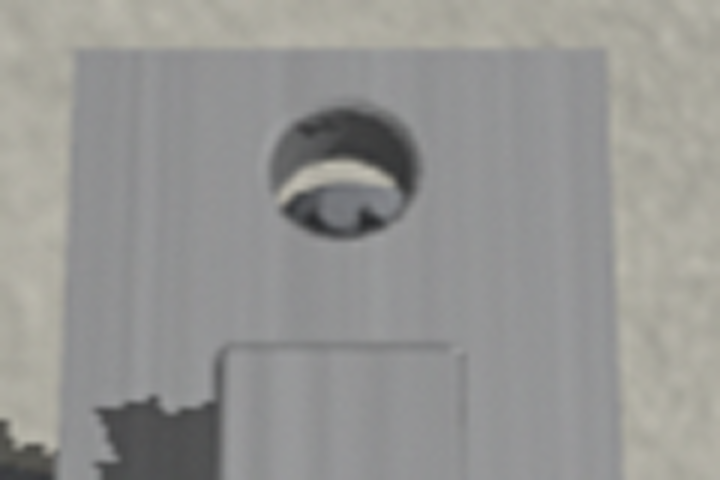

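View pics/scene15.png

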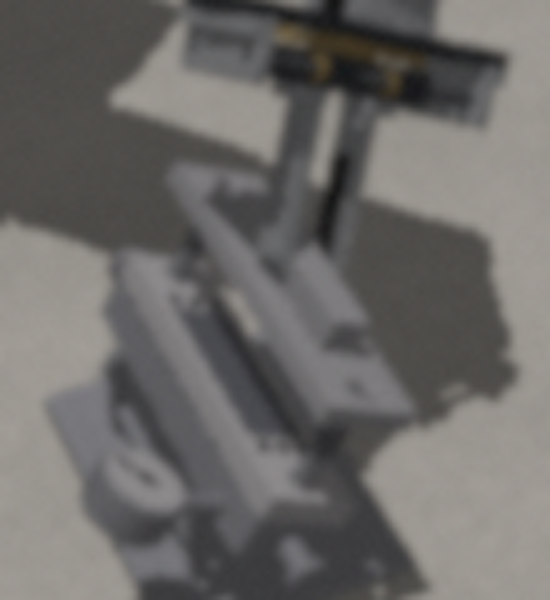

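View pics/top15.png

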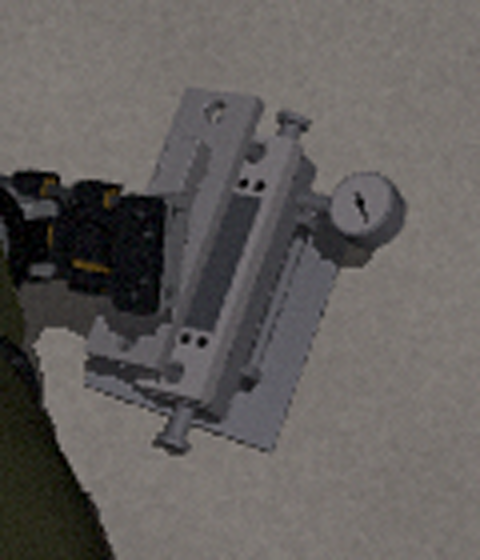

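Emit:
drive_tool(steps=[{"delta_pos":[-0.9,-2.4,-4.3],"yaw":0,"hand":18},{"delta_pos":[-0.9,-2.4,-4.3],"yaw":0,"hand":18},{"delta_pos":[-0.9,-2.4,-4.3],"yaw":0,"hand":18},{"delta_pos":[0,0,0],"yaw":0,"hand":18},{"delta_pos":[0,0,0],"yaw":0,"hand":18}])

```text
clock: 32.87
eef_pos: [583.5, 79.9, 159.9]
eef_rot: [2.58, -0.428, -0.079]
wrist_force: [-0.8, 0.5, -5.0]
finger_gap: 23.6
```

```bash
python3 - <<'E'
from h import *
chk((16,),np.load('rel2.npy'),np.load('off2.npy'))
for n in ['wrist','top']:
    c=manip.camera(n);np.savez(f'{n}16.npz',**c);f=c['frame'][:,:,::-1]
    if n=='top': f=cv2.resize(f[110:250,270:390],None,fx=4,fy=4,interpolation=2)
    else: f=cv2.resize(f[85:165,265:385],None,fx=6,fy=6,interpolation=2)
    cv2.imwrite(f'pics/{n}16.png',f)
E
```

```text
p [583.5  79.9 159.9] r 588.9 az 0.136 yaw -0.079 te 0.5324 tf 0.3515 rot [ 2.5802 -0.4282 -0.0787]
j [ 0.347  0.433  1.64  -0.788  1.095  2.507] t 32.87 F [-0.8  0.5 -5. ] M [0.82 0.4  0.01] gap 23.6
slab yaw -0.3412  elev_y -0.0121 rad  tilt 0.5072 rad (x elev)
goal TCP [577.3  60.4 126.6] delta [ -6.2 -19.5 -33.2] dyaw 0.000
tip in slab frame [ 1.8 86.2 18. ]
tip in slab frame [  0.9 -84.4  16.1]
```

View pics/wrist16.png

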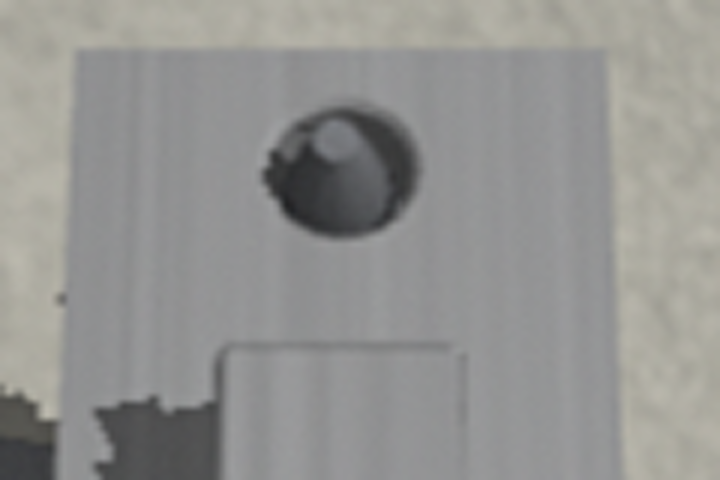

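View pics/top16.png

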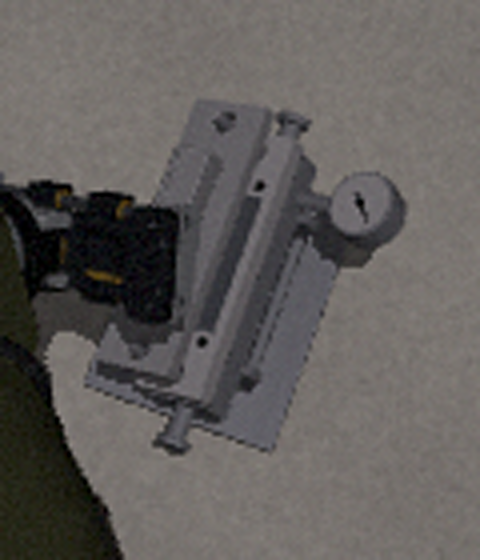

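Emit:
drive_tool(steps=[{"delta_pos":[-0.7,-1.8,-4.6],"yaw":0.004,"hand":18},{"delta_pos":[-0.9,-2.4,-4.3],"yaw":0.004,"hand":18},{"delta_pos":[-0.9,-2.4,-4.3],"yaw":0,"hand":18},{"delta_pos":[-0.9,-2.4,-4.3],"yaw":0,"hand":18},{"delta_pos":[0,0,0],"yaw":0,"hand":18}])

```text
clock: 33.38
eef_pos: [579.7, 70.5, 141.5]
eef_rot: [2.58, -0.427, -0.071]
wrist_force: [-0.1, 0.2, -5.9]
finger_gap: 23.9
```

```bash
python3 - <<'E'
from h import *
chk((16,),np.load('rel2.npy'),np.load('off2.npy'))
E
```

```text
p [579.7  70.5 141.5] r 583.9 az 0.121 yaw -0.071 te 0.5327 tf 0.3506 rot [ 2.5798 -0.4272 -0.0708]
j [ 0.332  0.442  1.676 -0.809  1.05   2.528] t 33.38 F [-0.1  0.2 -5.9] M [ 0.83  0.46 -0.06] gap 23.9
slab yaw -0.3335  elev_y -0.0130 rad  tilt 0.5078 rad (x elev)
goal TCP [577.3  60.4 126.6] delta [ -2.4 -10.1 -14.9] dyaw -0.008
tip in slab frame [ 2.5 86.4 38.7]
tip in slab frame [  0.4 -84.2  37.3]
```

Emit:
drive_tool(steps=[{"delta_pos":[-0.7,-1.9,-3.5],"yaw":0.003,"hand":18},{"delta_pos":[-0.7,-1.9,-3.5],"yaw":0,"hand":18},{"delta_pos":[-0.7,-1.9,-3.5],"yaw":0,"hand":18},{"delta_pos":[0,0,0],"yaw":0,"hand":18},{"delta_pos":[0,0,0],"yaw":0,"hand":18}])

```text
clock: 33.8
eef_pos: [578.1, 65.3, 132.0]
eef_rot: [2.58, -0.428, -0.068]
wrist_force: [0.4, -0.3, -4.8]
finger_gap: 23.5
```

```bash
python3 - <<'E'
from h import *
chk((16,),np.load('rel2.npy'),np.load('off2.npy'))
E
```

```text
p [578.1  65.3 132. ] r 581.7 az 0.112 yaw -0.068 te 0.5323 tf 0.3517 rot [ 2.5803 -0.4284 -0.0677]
j [ 0.324  0.447  1.695 -0.822  1.026  2.542] t 33.8 F [ 0.4 -0.3 -4.8] M [ 0.92  0.5  -0.03] gap 23.5
slab yaw -0.3301  elev_y -0.0119 rad  tilt 0.5070 rad (x elev)
goal TCP [577.3  60.4 126.6] delta [-0.8 -4.9 -5.4] dyaw -0.011
tip in slab frame [ 2.6 86.1 49.4]
tip in slab frame [  0.  -84.5  48.5]
```

Emit:
drive_tool(steps=[{"delta_pos":[-0.1,-0.5,-2],"yaw":0.003,"hand":18},{"delta_pos":[-0.3,-1,-1.7],"yaw":0.003,"hand":18},{"delta_pos":[-0.3,-1,-1.7],"yaw":0,"hand":18},{"delta_pos":[0,0,0],"yaw":0,"hand":18}])

```text
clock: 34.13
eef_pos: [577.6, 63.1, 127.2]
eef_rot: [2.581, -0.43, -0.061]
wrist_force: [-0.2, 2.1, -2.2]
finger_gap: 23.4
```

```bash
python3 - <<'E'
from h import *
chk((16,),np.load('rel2.npy'),np.load('off2.npy'));print(manip.read_state()['joints'][5])
E
```

```text
p [577.6  63.1 127.2] r 581.0 az 0.109 yaw -0.061 te 0.5321 tf 0.3527 rot [ 2.5805 -0.4297 -0.0613]
j [ 0.32   0.45   1.705 -0.831  1.01   2.547] t 34.13 F [-0.2  2.1 -2.2] M [ 0.65  0.39 -0.14] gap 23.4
slab yaw -0.3236  elev_y -0.0108 rad  tilt 0.5065 rad (x elev)
goal TCP [577.3  60.4 126.6] delta [-0.3 -2.7 -0.6] dyaw -0.017
tip in slab frame [ 3.5 85.8 54.3]
tip in slab frame [  0.  -84.7  54.1]
2.5467661286008796
```

Emit:
drive_tool(steps=[{"delta_pos":[-0.1,-0.5,-0.9],"yaw":0.003,"hand":18},{"delta_pos":[0,0,0],"yaw":0,"hand":18},{"delta_pos":[0,0,0],"yaw":0,"hand":18}])

```text
clock: 34.38
eef_pos: [577.7, 63.0, 127.1]
eef_rot: [2.581, -0.431, -0.058]
wrist_force: [-7.0, 8.0, 7.0]
finger_gap: 23.4
```

```bash
python3 - <<'E'
from h import *
chk((16,),np.load('rel2.npy'),np.load('off2.npy'));print(manip.read_state()['joints'][5])
for n in ['scene']:
    c=manip.camera(n);f=c['frame'][:,:,::-1]
    cv2.imwrite(f'pics/{n}17.png',cv2.resize(f[150:270,290:400],None,fx=5,fy=5,interpolation=2))
E
```

```text
p [577.7  63.  127.1] r 581.1 az 0.109 yaw -0.058 te 0.5318 tf 0.3535 rot [ 2.5808 -0.4306 -0.0582]
j [ 0.32   0.449  1.707 -0.832  1.006  2.546] t 34.38 F [-7.  8.  7.] M [ 0.2   0.72 -0.57] gap 23.4
slab yaw -0.3204  elev_y -0.0099 rad  tilt 0.5059 rad (x elev)
goal TCP [577.3  60.4 126.6] delta [-0.4 -2.6 -0.5] dyaw -0.021
tip in slab frame [ 3.7 85.8 54.2]
tip in slab frame [ -0.2 -84.8  54.4]
2.546258290216407
```

View pics/scene17.png

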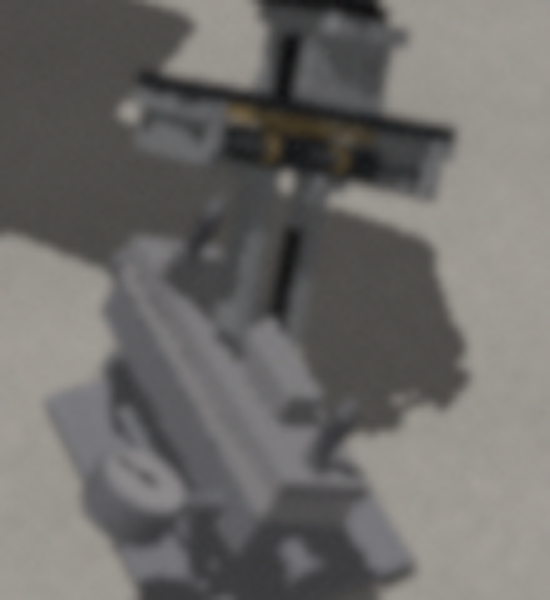

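Emit:
drive_tool(steps=[{"delta_pos":[0,0,0],"yaw":0,"hand":45},{"delta_pos":[0,0,0],"yaw":0,"hand":45},{"delta_pos":[0,0,0],"yaw":0,"hand":45},{"delta_pos":[0,0,0],"yaw":0,"hand":45}])

```text
clock: 34.77
eef_pos: [577.7, 62.5, 126.2]
eef_rot: [2.581, -0.43, -0.058]
wrist_force: [0.3, 1.4, 1.5]
finger_gap: 44.4
```

```bash
python3 - <<'E'
from h import *
tt()
E
```

```text
p [577.7  62.5 126.2] r 581.1 az 0.108 yaw -0.058 te 0.5319 tf 0.3527 rot [ 2.5807 -0.4296 -0.0583]
j [ 0.319  0.45   1.707 -0.833  1.005  2.546] t 34.77 F [0.3 1.4 1.5] M [ 0.42 -0.04  0.27] gap 44.4
```

Emit:
drive_tool(steps=[{"delta_pos":[1.3,3.7,7],"yaw":0,"hand":60},{"delta_pos":[2.5,7,13],"yaw":0,"hand":60},{"delta_pos":[4,11,20],"yaw":0.03,"hand":60},{"delta_pos":[4,14,28],"yaw":0.03,"hand":60},{"delta_pos":[2,12,28],"yaw":0,"hand":60}])

```text
clock: 35.18
eef_pos: [591.0, 110.6, 223.1]
eef_rot: [2.58, -0.427, 0.003]
wrist_force: [0.6, 0.4, -0.0]
finger_gap: 60.2
```

Emit:
drive_tool(steps=[{"delta_pos":[-10,20,30],"yaw":0,"hand":60},{"delta_pos":[-20,20,25],"yaw":0,"hand":60},{"delta_pos":[0,0,0],"yaw":0,"hand":60},{"delta_pos":[0,0,0],"yaw":0,"hand":60}])

```text
clock: 35.52
eef_pos: [561.0, 151.1, 278.4]
eef_rot: [2.582, -0.431, 0.003]
wrist_force: [0.6, -0.7, -0.7]
finger_gap: 59.7
```

```bash
python3 - <<'E'
from h import *
tt()
for n in ['wrist','scene','top']:
    c=manip.camera(n);np.savez(f'{n}18.npz',**c);f=c['frame'][:,:,::-1]
    if n=='scene': f=cv2.resize(f[150:270,290:400],None,fx=5,fy=5,interpolation=2)
    elif n=='top': f=cv2.resize(f[110:250,270:390],None,fx=4,fy=4,interpolation=2)
    cv2.imwrite(f'pics/{n}18.png',f)
E
```

```text
p [561.  151.1 278.4] r 581.0 az 0.263 yaw 0.003 te 0.5311 tf 0.3539 rot [ 2.5817 -0.4308  0.0026]
j [ 0.479  0.303  1.522 -0.717  1.305  2.365] t 35.52 F [ 0.6 -0.7 -0.7] M [ 0.22  0.16 -0.02] gap 59.7
```

View pics/wrist18.png

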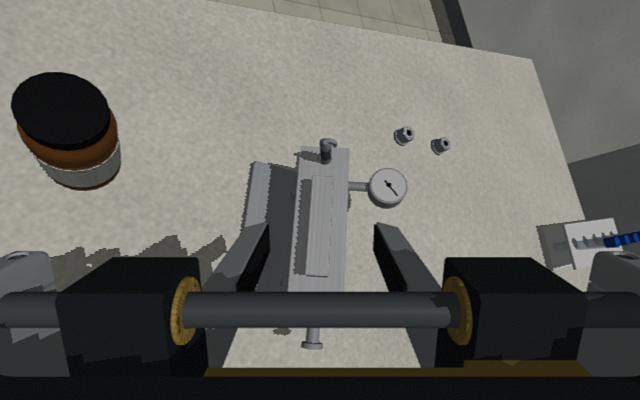

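View pics/scene18.png

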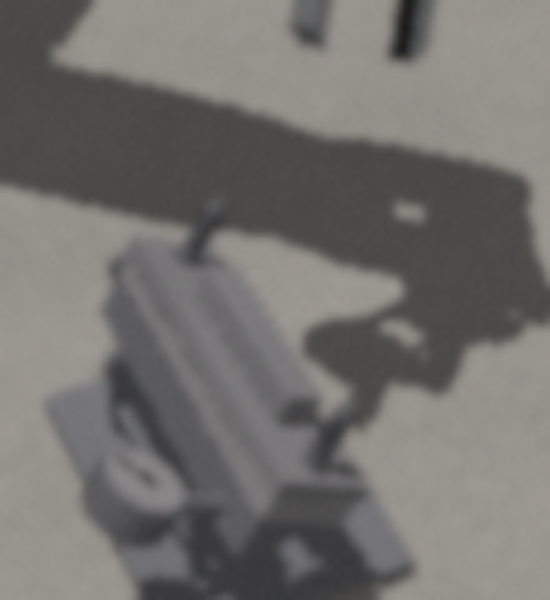

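View pics/top18.png

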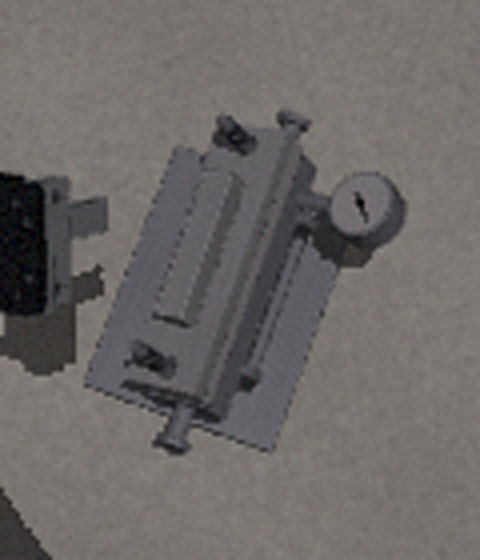

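Both parts appear seated over both rods, with the bottle and nuts untouched. I'll check heights numerically.

```bash
python3 - <<'E'
from seat import *
c=dict(np.load('wrist18.npz'));m=np.zeros((400,640),bool);m[185:268,314:330]=1
print('rib top expect 48');seat(c,m)
m=np.zeros((400,640),bool);m[165:270,299:306]=1;m[165:285,338:345]=1;m[160:170,305:340]=1;m[282:288,300:335]=1
print('plate top expect 28');seat(c,m)
c=dict(np.load('top18.npz'));P=cloud(c);M=Rs(-.341,TILT);O=np.array([586.8,69.8,147.4])-72*M[:,2];L=(P-O)@M
for a,b,t in((-28,-15,'left strip'),(15,28,'right strip'),(-9,9,'rib')):
    y0=48 if t=='rib' else 70
    k=(L[...,0]>a)&(L[...,0]<b)&(abs(L[...,1])<y0)&(L[...,2]>5)&(L[...,2]<60);print('top',t,k.sum(),np.median(L[k][:,2]).round(1), 'y>0',np.median(L[k&(L[...,1]>20)][:,2]).round(1),'y<0',np.median(L[k&(L[...,1]<-20)][:,2]).round(1))
E
```

```text
rib top expect 48
1311 angle to manifold z 0.0036 height over seat 49.3 at O 49.3
plate top expect 28
2080 angle to manifold z 0.0027 height over seat 29.3 at O 29.3
top left strip 45 31.7 y>0 31.8 y<0 31.3
top right strip 359 27.9 y>0 26.7 y<0 29.1
top rib 253 49.6 y>0 49.1 y<0 50.4
```

```bash
python3 -c "
from cell import manip
print(manip.sign_off())"
```

```text
the job is handed in; nothing more can be done
None
```

I loaded both parts onto the manifold over both tie rods and handed the job in at about 36 s. The hand-in gives no verdict.

**How it was done**
- **Choosing the parts:** I picked the cassette measuring 56 × 200 mm rather than the 82 × 263 mm one, and the smaller of the two end plates (60 × 200 mm).
- **Tilting the tool:** The moves only allow yaw. To get the 30° lean I pushed past the arm's outer reach limit, where the controller gives up tool orientation and then keeps the new tilt. I used the same trick in other directions to undo the tilt between the two parts.
- **Placing:** I lowered each part along the rods while holding it until I felt light contact (about 10–13 N at the wrist), then opened the gripper and backed off.

**Last checks**
- **End plate:** The wrist camera put its top 29.3 mm above the seat (28 nominal) and its rib top at 49.3 mm (48 nominal). Its tilt was about 0.003 rad from the seat.
- **Cassette:** Before the plate went on, its top measured 17.7 mm (16 nominal) and 0.006 rad from the seat. These offsets are about the 2 mm camera calibration error. The difference between the two tops is 11.6 mm, against the plate's 12 mm thickness.
- **Disagreement:** The top camera's coarser readings of the plate top ran from 26.7 to 31.8 mm, so they agree less well.
- **Bystanders:** The bottle and nuts look undisturbed in the last picture, but I did not measure their positions again.

**Close margins:** Two joints came close to the ends of their ranges without passing them in any reading. The last joint reached 2.547 of 2.55 rad while seating the plate. The elbow reached 2.518 of 2.52 rad when I first tried undoing the tilt near the robot's base.

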